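# Load the wine colour stands and change over to mains

## Robot

A 7-joint arm with a two-finger parallel gripper is mounted at the origin on the work surface. World frame = base frame: x ahead of the robot, y to its left, z up, the work surface at z = 0. Lengths are in mm, angles in rad, forces in N, time in s.
With the tool pointing down it reaches from about 400 to 875 mm from the base axis. Payload 4.4 kg.
Tool frame: the origin (TCP) lies at the very end of the fingers, on their centre line; the grasp point (between the pads) lies 19 mm behind it; z points along the fingers, x is the direction in which the jaws open and shut, and the axes are right-handed (so a half turn about z gives the same grasp; the last joint's range is limited). The gripper opens to 85 mm and grips with 20 to 120 N. Pads are 22 mm wide; open, the fingers measure 114 mm over their backs; the gripper's body (76 mm by 85 mm) begins 54 mm behind the grasp point. The pads swing forward as they close: fully open they stand 13 mm farther back than shut.
Start: joints at [-1.254, 0.628, 0.038, 1.517, -0.027, 0.996, -0.02], TCP at [242.765, 602.978, 231.313] pointing down, gripper open.
Joint ranges: [-3.06, 3.06], [-0.37, 2.12], [-1.25, 1.32], [0.18, 2.47], [-1.1, 4.24], [0.23, 1.98], [-2.94, 2.94]. Speed limits (rad/s): [2.57, 2.57, 3.14, 3.14, 3.14, 3.14, 3.14].

## Interface

Orientations are given as [roll, pitch, yaw] about the fixed x, y, z axes, in that order (R = Rz(yaw) Ry(pitch) Rx(roll)).
In Python, from cell import * gives the robot as it stands. The module is installed in compiled form; this text tells all that it offers.
- The arm moves only by the tool play_rows, never from a script. Its argument "targets" is a list of rows, each an object with "slide": the shift along the tool's x, y, z in mm, a list of three; "turn": the turn, a rotation vector about the tool's x, y, z in degrees, a list of three; "hand": the finger opening in mm, from 0 to 85.4. A call has 1 to 5 rows; each row shifts and turns the commanded pose from where the row before left it, along the tool's axes as they then stand; what a row does not reach is not made up. A row lasts 1/8 s, in which the tool goes at most 62.5 mm and 10.7 degrees, less where a joint would pass 70% of its speed; a pose out of reach is approached as far as the arm can. A call is refused whole if a number of a shift passes 62.5 or a number of a turn 10.7, either way. A call with a gripper value outside its range is refused whole. The fingers move at their own pace and stop on an object; the grip force is fixed at half the most. Time passes only in rows, so rows that do not move let the fingers close. It gives the time, the measured TCP pose, the force and the opening at its end, in the units of the state.
- read_state(): the state, without advancing time (a new reading comes with each control period).
- get_image(name): name is "side" or "top" or "wrist"; returns (picture, depth): 420x560x3 uint8, blue, green, red; 420x560 float32, mm along the optical axis (not along the pixel's ray), 0 where there is no reading.
- calibration(name): a dict with "K" (3x3 intrinsics, pixels), "R" (3x3) and "t" (3): a world point X has camera coordinates R X + t. Camera axes: x right, y down, z forward; pixel columns grow to the right and rows downward; lengths in mm; the calibration is good to about 2 mm. A picture is of the moment at which its call begins: read the wrist's pose just before it. calibration takes no time and is no camera call; for the wrist camera it gives the pose at the moment of the call.
- finish_job(): hands the job in, once; it reports no verdict.
The state is a dict: "clock": time; "qpos": joint angles; "qd": joint speeds; "tau": joint torques, N m; "eef_pos": TCP position; "tool_rot": TCP orientation; "force": force on the tool from outside, world axes, zero at the start; "torque": the same for the moment, N m; "width": finger opening in mm.
Only numpy, scipy, OpenCV 4.12 (cv2) and the standard library are available. Lean on these libraries where they do the work, as an engineer would, in place of code of your own. Each camera call takes 0.05 s, during which the arm holds its last target.

## Task

Load every sample cell that is on the counter into the viewing stand of its own colour: lift the stand's spring clip, slide the cell in flat, window up and fully home against the back stop with its grip towards the open end, and lower the clip onto it; a stand without a cell is left with its clip down. Also set the selector knob to the green dot. Only when both are done, move the changeover switch from battery (yellow) to centre off, pause there for two full seconds, then move it on to mains (green), leaving the jar, tumbler and notebook where they are.

Things in the scene. Friction and masses are not known exactly. Their poses are not given: they have to be found in the camera images.
- cell_red_grip (a point): Flat cell, 50-100 g, dark red window: white plate 120 (x) x 54 (y) x 8, with an upright red grip block near one end, 12 (x) x 40 (y), top 40 above the underside. This point: in the block, midway, 28 above the underside. +x runs from the grip to the leading end, 108 away; the near end is 12 behind. Lies flat on the counter, window up. None if absent.
- stand_red: Fixed grey stand, red stripes, 80 wide (y), flat top at z = 30, x -95 to +85; origin on the table, +x to the hinge, z up. The cell enters from -x over the top, between guides 60 apart (5 high, x -32 to +32, flared to 75 at x = -52), leading end to a back stop at x = +30 (8 high): a fully home cell has its grip point at x = -78, y = 0 (+-3), z = 58 in this frame.
- clip_red (a joint): Angle (rad) of the over-centre spring clip of the red stand: 0 = fully down with no cell, about 0.06 = down on a cell, 1.35 = fully raised. Below about 0.6 its spring pulls it down, above that up, and it stays there by itself. Hinge line: parallel to the stand's y, at stand x = +50, z = 52. About 2 N at the bar moves it. A rubber foot under it, 65 from the hinge, presses on the cell.
- clip_red_bar (a point): Centre of the red finger bar at the free end of that clip: a cylinder 12 in diameter, 40 long, parallel to the stand's y (pinch it by its ends from above). From the hinge it lies 83 towards -x and 12 up when the joint is 0, and swings up and back about the hinge line.
- cell_yellow_grip (a point): Flat cell, 50-100 g, pale straw window: white plate 120 (x) x 54 (y) x 8, with an upright yellow grip block near one end, 12 (x) x 40 (y), top 40 above the underside. This point: in the block, midway, 28 above the underside. +x runs from the grip to the leading end, 108 away; the near end is 12 behind. Lies flat on the counter, window up. None if absent.
- stand_yellow: Fixed grey stand, yellow stripes, 80 wide (y), flat top at z = 30, x -95 to +85; origin on the table, +x to the hinge, z up. The cell enters from -x over the top, between guides 60 apart (5 high, x -32 to +32, flared to 75 at x = -52), leading end to a back stop at x = +30 (8 high): a fully home cell has its grip point at x = -78, y = 0 (+-3), z = 58 in this frame.
- clip_yellow (a joint): Angle (rad) of the over-centre spring clip of the yellow stand: 0 = fully down with no cell, about 0.06 = down on a cell, 1.35 = fully raised. Below about 0.6 its spring pulls it down, above that up, and it stays there by itself. Hinge line: parallel to the stand's y, at stand x = +50, z = 52. About 2 N at the bar moves it. A rubber foot under it, 65 from the hinge, presses on the cell.
- clip_yellow_bar (a point): Centre of the yellow finger bar at the free end of that clip: a cylinder 12 in diameter, 40 long, parallel to the stand's y (pinch it by its ends from above). From the hinge it lies 83 towards -x and 12 up when the joint is 0, and swings up and back about the hinge line.
- cell_blue_grip (a point): Flat cell, 50-100 g, clear water window: white plate 120 (x) x 54 (y) x 8, with an upright blue grip block near one end, 12 (x) x 40 (y), top 40 above the underside. This point: in the block, midway, 28 above the underside. +x runs from the grip to the leading end, 108 away; the near end is 12 behind. Lies flat on the counter, window up. None if absent.
- stand_blue: Fixed grey stand, blue stripes, 80 wide (y), flat top at z = 30, x -95 to +85; origin on the table, +x to the hinge, z up. The cell enters from -x over the top, between guides 60 apart (5 high, x -32 to +32, flared to 75 at x = -52), leading end to a back stop at x = +30 (8 high): a fully home cell has its grip point at x = -78, y = 0 (+-3), z = 58 in this frame.
- clip_blue (a joint): Angle (rad) of the over-centre spring clip of the blue stand: 0 = fully down with no cell, about 0.06 = down on a cell, 1.35 = fully raised. Below about 0.6 its spring pulls it down, above that up, and it stays there by itself. Hinge line: parallel to the stand's y, at stand x = +50, z = 52. About 2 N at the bar moves it. A rubber foot under it, 65 from the hinge, presses on the cell.
- clip_blue_bar (a point): Centre of the blue finger bar at the free end of that clip: a cylinder 12 in diameter, 40 long, parallel to the stand's y (pinch it by its ends from above). From the hinge it lies 83 towards -x and 12 up when the joint is 0, and swings up and back about the hinge line.
- control: Fixed grey control unit, 260 (x) x 110 (y) x 40 tall; origin on the table under its centre, z up. Selector knob at x = -65, changeover switch at x = +70.
- knob (a joint): Selector knob, angle in rad, growing clockwise seen from above; four click positions at 0, 0.7, 1.4 and 2.1, each with a dot on the panel. The dot at 1.4 is green, the others white. It springs into the nearest click (peak about 0.07 N m).
- knob_grip (a point): On the knob's axis, 71 above the table, in its upright bar grip: 50 long (this frame's x), 15 thick (y), from 50 to 86 above the table. The white pointer end is at -x. At joint 0 the frame is parallel to the control unit's.
- switch (a joint): Changeover switch lever, rad: 0 = battery (leaning to the control unit's +y, yellow patch), 0.55 = centre off (upright, white line), 1.1 = mains (leaning to -y, green patch). Springs into the nearest of the three and stays; about 1.5 N at the handle moves it.
- switch_grip (a point): Centre of the lever's red T handle, a cylinder 18 in diameter and 36 long parallel to the control unit's x; it swings at radius 75 about a hinge line parallel to that x, at the unit's x = +70, y = 0, z = 52.
- jar: Bystander: closed sample jar with a blue cap, 72 in diameter, 115 tall (origin: centre of its underside).
- tumbler: Bystander: glass tumbler, 68 in diameter, 85 tall (origin: centre of its underside).
- notebook: Bystander: blue notebook, 90 x 130 x 14, lying on the counter (origin: centre of its underside).
There are look-alikes about, which are no part of the job. Leave any orange look-alike of the part that bears cell_red_grip alone.

How it is judged:
By the outcome, as a careful person would: the job done as asked, in the order asked, and still so for the second after the job is handed in, with the robot touching nothing.
Of cell_red, cell_yellow, cell_blue only 2 to 3 are there at a start; the rules pass over those that are not, and their reading is None.
At some moment in a run one of cell_red, cell_yellow, cell_blue may be knocked a few centimetres aside while the robot is not near it.
It also fails if it takes over 210 s, if anything falls off the work surface, if the arm or the gripper's body presses on something with over 40 N, if the wrist force passes 120 N, or if a joint passes its speed limit or range.

## Working session

There is one attempt and no reset: what is moved stays moved. The work goes in short steps, Python scripts to look and compute and a tool call to move; the robot and the scene stay as the last step left them, time stands still between calls to the robot, and variables do not carry over. Pictures are saved under pics/ and viewed, and the job is handed in when it is done.

Besides the shell and the picture viewer there is one more tool, called after "Request:" as name(argument=value, ...) on one line, values as JSON. play_rows: Moves the arm, as the interface text tells. Its arguments: {"type":"object","properties":{"targets":{"type":"array"}},"required":["targets"]}

```bash
mkdir -p pics; ls
python3 - <<'E'
from cell import *
import cv2
print(read_state())
for n in ["side","top","wrist"]:
    c=calibration(n);print(n,c)
    p,d=get_image(n);cv2.imwrite(f"pics/{n}0.png",p)
    import numpy as np; np.save(f"{n}0.npy",d)
E
```

```text
pics
{'clock': 0.0, 'qpos': array([-1.25382725,  0.62932517,  0.03844362,  1.51835978, -0.02699178,
        0.99630887, -0.02001639]), 'qd': array([ 0.00145714, -0.00060448, -0.00053701, -0.00036005, -0.00023126,
        0.00102629, -0.00116259]), 'tau': array([-8.93795077e-04, -5.63411701e+01,  1.22587178e+00, -1.93439555e+01,
        1.10212711e-02,  1.03773750e-02,  9.01685723e-06]), 'eef_pos': array([242.51255201, 602.39454805, 230.40533828]), 'tool_rot': array([3.14156105e+00, 1.88284802e-03, 1.18801414e+00]), 'force': array([-0.31636566,  0.3463184 ,  0.03410483]), 'torque': array([-0.01210482, -0.05976795, -0.05440514]), 'width': 84.97198477388733}
side {'K': array([[462.61870967,   0.        , 275.7801174 ],
       [  0.        , 462.61870967, 212.87175019],
       [  0.        ,   0.        ,   1.        ]]), 'R': array([[ 0.99188505, -0.12647797,  0.0129373 ],
       [-0.06528228, -0.5939845 , -0.80182332],
       [ 0.10909754,  0.79447198, -0.59742112]]), 't': array([-546.36212539,  101.69260154, 1132.62772216])}
top {'K': array([[488.06880659,   0.        , 286.78960783],
       [  0.        , 488.06880659, 211.51933187],
       [  0.        ,   0.        ,   1.        ]]), 'R': array([[-0.0116267 , -0.99991332, -0.006179  ],
       [-0.99446898,  0.01220804, -0.10431877],
       [ 0.10438516,  0.00493194, -0.99452472]]), 't': array([ -21.21247316,  531.42595604, 1274.97916131])}
wrist {'K': array([[370.95823996,   0.        , 274.0031603 ],
       [  0.        , 370.95823996, 206.14630834],
       [  0.        ,   0.        ,   1.        ]]), 'R': array([[ 0.37304442,  0.92781206, -0.00162466],
       [ 0.88131329, -0.35380023,  0.31322881],
       [ 0.29004266, -0.11828009, -0.9496763 ]]), 't': array([-648.87211409,  -40.70141196,  380.76031165])}
```

View pics/top0.png

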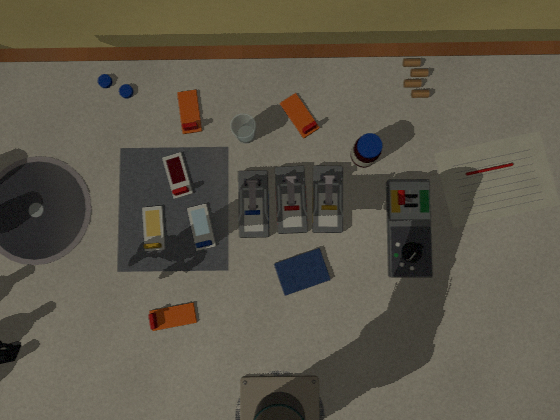

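View pics/side0.png

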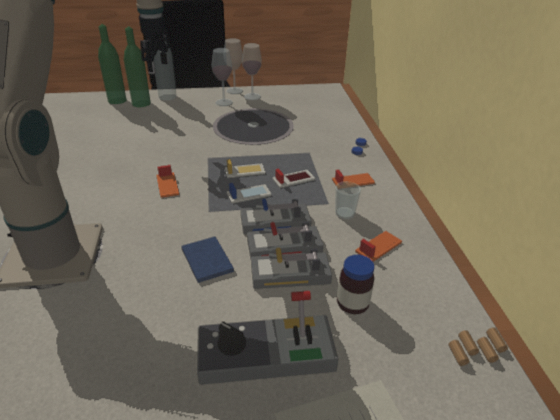

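View pics/wrist0.png

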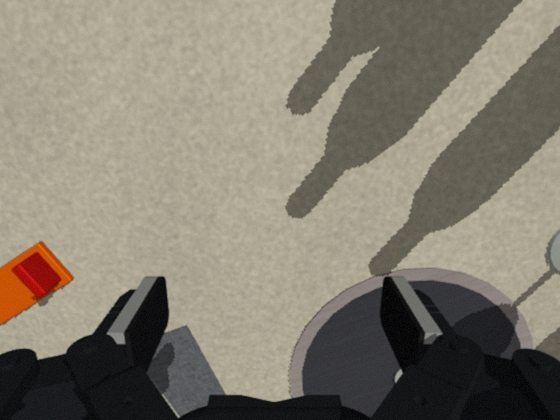

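The top view shows three cells on the mat: red at (177,175), yellow at (152,228) and blue at (202,227). The stands are blue (254,203), red (291,200) and yellow (328,199), and the control unit is at (410,228). The orange plates with red grips at (190,110), (300,115) and (173,316) are look-alikes, so I'll leave them. Next I'll enlarge.

```bash
cat > h.py <<'E'
import numpy as np, cv2
from cell import *
from scipy.spatial.transform import Rotation as Ro
def px2w(n,u,v,z,c=None):
    c=c or calibration(n); K,R,t=c['K'],c['R'],c['t']
    r=R.T@np.linalg.inv(K)@np.array([u,v,1.]); o=-R.T@t
    return o+r*(z-o[2])/r[2]
def w2px(n,X,c=None):
    c=c or calibration(n); q=c['K']@(c['R']@np.array(X,float)+c['t']); return q[:2]/q[2]
def crop(p,x0,y0,x1,y1,s,f):
    q=cv2.resize(p[y0:y1,x0:x1],None,fx=s,fy=s,interpolation=cv2.INTER_CUBIC)
    for x in range((x0+9)//10*10,x1,10):
        cv2.putText(q,str(x),((x-x0)*s,8),0,.3,(255,255,0),1); cv2.line(q,((x-x0)*s,8),((x-x0)*s,13),(255,255,0),1)
    for y in range((y0+9)//10*10,y1,10):
        cv2.putText(q,str(y),(0,(y-y0)*s+4),0,.3,(255,255,0),1)
    cv2.imwrite(f,q)
def mv(tx,ty,tz,yaw=None):
    """slide needed from measured pose, tool pointing down"""
    s=read_state(); R=Ro.from_euler('xyz',s['tool_rot']).as_matrix()
    print('pos',s['eef_pos'].round(1),'rot',s['tool_rot'].round(4),'w',round(s['width'],1),'F',s['force'].round(1),'t',round(s['clock'],2))
    d=R.T@(np.array([tx,ty,tz])-s['eef_pos']); print('slide',d.round(1))
    if yaw is not None:
        Rt=Ro.from_euler('xyz',[np.pi,0,yaw]).as_matrix()
        print('turn',np.degrees(Ro.from_matrix(R.T@Rt).as_rotvec()).round(1))
E
python3 - <<'E'
from h import *
p=cv2.imread('pics/top0.png')
crop(p,110,140,240,280,6,'pics/c1.png'); crop(p,235,155,350,245,7,'pics/c2.png'); crop(p,380,170,440,285,5,'pics/c3.png')
E
```

```text
(no output)
```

View pics/c1.png

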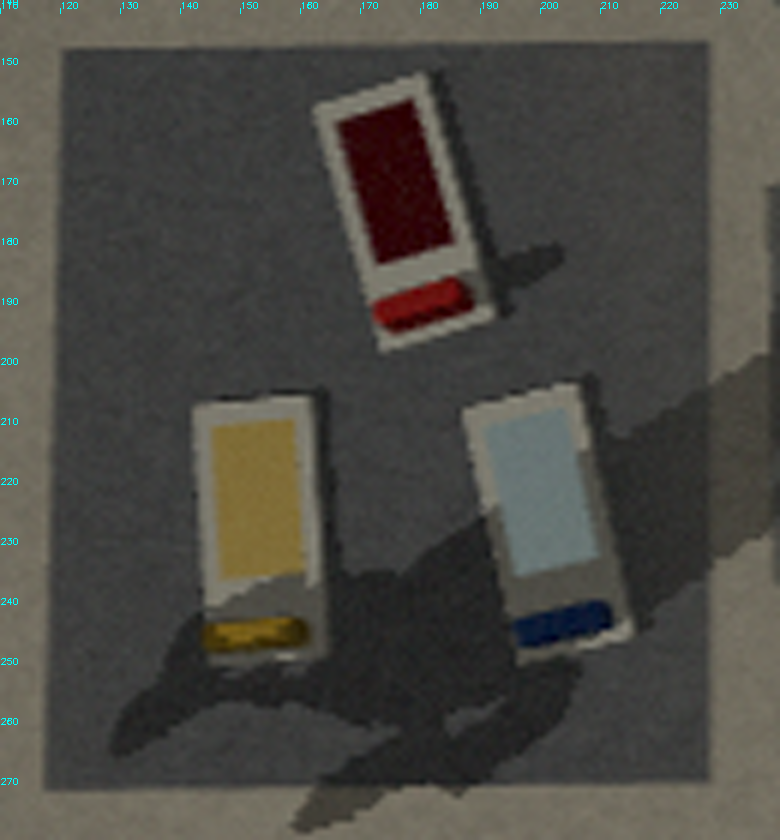

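View pics/c2.png

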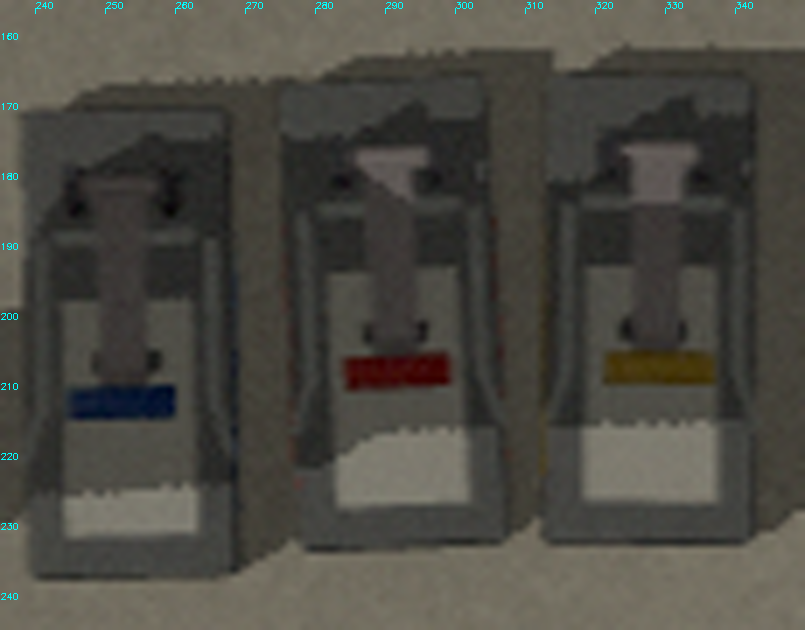

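View pics/c3.png

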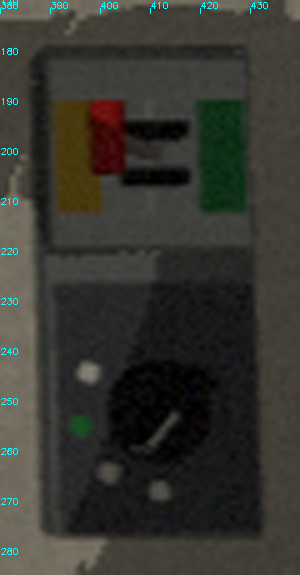

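The pixels that matter, from the crops:
- **Cell grips:** red (180,190), yellow (152,245), blue (203,244).
- **Clip bars:** blue (252,212), red (291,207.5), yellow (329,207).
- **Control unit:** lever to the left (yellow patch), green dot at (394,255), knob around (410,252).

Now I'll measure them.

Run:
```python
from h import *
f=lambda u,v,z:px2w('top',u,v,z)[:2].round(1)
# stands: corners near-left, near-right, far-left, far-right (z=30)
S={'blue':[(239.5,237),(268.5,237),(238,170.5),(267,170.5)],'red':[(278,233),(307.5,232.5),(274.5,166.5),(303.5,166)],'yellow':[(312.5,232.5),(342,232),(313,165.5),(342,165)]}
for k,c in S.items():
    P=[f(u,v,30) for u,v in c]; n=(P[0]+P[1])/2; m=(P[2]+P[3])/2; d=m-n
    print(k,'near',n.round(1),'far',m.round(1),'len',np.linalg.norm(d).round(1),'w',np.linalg.norm(P[0]-P[1]).round(1),'yaw',np.arctan2(d[1],d[0]).round(3),'origin',(n+d*95/180).round(1))
B={'blue':(252,212.5),'red':(291,207.8),'yellow':(329,207.3)}
for k,c in B.items(): print('bar',k,f(*c,69))
C={'red':[(172.5,198),(192.5,193),(162.5,157.5),(180.5,152)],'yellow':[(145,250),(164,249),(142,207),(161,206)],'blue':[(196.5,250.5),(215.5,245.5),(187,208.5),(204.5,203.5)]}
G={'red':(180,190.2),'yellow':(152.3,245.5),'blue':(203.2,244)}
for k,c in C.items():
    P=[f(u,v,8) for u,v in c]; n=(P[0]+P[1])/2; m=(P[2]+P[3])/2; d=m-n
    print('cell',k,'near',n.round(1),'len',np.linalg.norm(d).round(1),'w',np.linalg.norm(P[0]-P[1]).round(1),'yaw',np.arctan2(d[1],d[0]).round(3),'gripfromplate',(n+d*.1).round(1),'top',f(*G[k],40))
ct=[(387.5,277),(432.5,276.5),(387,180),(430,179)]
print([f(*c,40) for c in ct]); print('knob',f(410,252,86),'sw',f(400.5,197.5,116+9))
```

```text
blue near [464.   60.2] far [642.9  63.4] len 178.9 w 76.9 yaw 0.018 origin [558.4  61.8]
red near [474.1 -42.7] far [653.3 -35. ] len 179.4 w 78.2 yaw 0.043 origin [568.7 -38.6]
yellow near [ 474.3 -134.2] far [ 654.7 -138.5] len 180.5 w 78.2 yaw -0.024 origin [ 569.5 -136.5]
bar blue [525.4  62.2]
bar red [536.3 -38.8]
bar yellow [ 536.4 -137. ]
cell red near [580.6 256. ] len 117.6 w 55.9 yaw 0.271 gripfromplate [591.9 259.1] top [590.3 255.7]
cell yellow near [434.8 329.9] len 117.1 w 51.2 yaw 0.086 gripfromplate [446.4 330.9] top [444.4 327. ]
cell blue near [437.2 191.1] len 117.7 w 52.8 yaw 0.245 gripfromplate [448.6 194. ] top [446.7 193.1]
[array([ 355.2, -287.8]), array([ 355.2, -404.9]), array([ 610.8, -295. ]), array([ 612.1, -409.2])]
knob [ 418.5 -337.5] sw [ 552.3 -309.6]
```

Request:
play_rows(targets=[{"slide": [0,0,-25],"turn": [0,0,-7.3],"hand": 85},{"slide": [0,0,-25],"turn": [0,0,-7.3],"hand": 85},{"slide": [0,0,-25],"turn": [0,0,-7.3],"hand": 85},{"slide": [-58,21,0],"turn": [0,0,0],"hand": 85},{"slide": [-58,21,0],"turn": [0,0,0],"hand": 85}])

```text
clock: 0.78
eef_pos: [285.0, 485.6, 306.0]
tool_rot: [3.141, 0.0, 1.571]
force: [1.4, -0.5, -0.4]
width: 84.6
```

Request:
play_rows(targets=[{"slide": [-58,21,0],"turn": [0,0,0],"hand": 85},{"slide": [-58,21,0],"turn": [0,0,0],"hand": 85},{"slide": [-58,21,0],"turn": [0,0,0],"hand": 85},{"slide": [-58,21,0],"turn": [0,0,0],"hand": 85},{"slide": [-58,21,0],"turn": [0,0,0],"hand": 85}])

```text
clock: 1.4
eef_pos: [389.9, 194.9, 306.4]
tool_rot: [3.141, -0.0, 1.57]
force: [1.5, 0.7, 0.2]
width: 84.7
```

Request:
play_rows(targets=[{"slide": [-58,21,0],"turn": [0,0,0],"hand": 85},{"slide": [-58,21,0],"turn": [0,0,0],"hand": 85},{"slide": [-58,21,0],"turn": [0,0,0],"hand": 85},{"slide": [-58,0,0],"turn": [0,0,0],"hand": 85},{"slide": [0,0,0],"turn": [0,0,0],"hand": 85}])

```text
clock: 2.02
eef_pos: [451.8, -40.4, 306.2]
tool_rot: [-3.141, 0.002, 1.561]
force: [0.0, -0.7, -0.0]
width: 84.9
```

Run:
```python
from h import *
mv(480,-40,300,np.pi/2)
c=calibration('wrist');p,d=get_image('wrist');cv2.imwrite('pics/w1.png',p);np.save('w1.npy',d);np.save('w1c.npy',c,allow_pickle=True)
p,d=get_image('top');crop(p,380,170,440,285,5,'pics/c4.png');cv2.imwrite('pics/top1.png',p)
```

```text
pos [451.8 -40.4 306.2] rot [-3.1411e+00  2.2000e-03  1.5606e+00] w 84.9 F [ 0.  -0.7 -0. ] t 2.02
slide [ 0.7 28.2  6.2]
turn [-0.   0.1 -0.6]
```

View pics/w1.png

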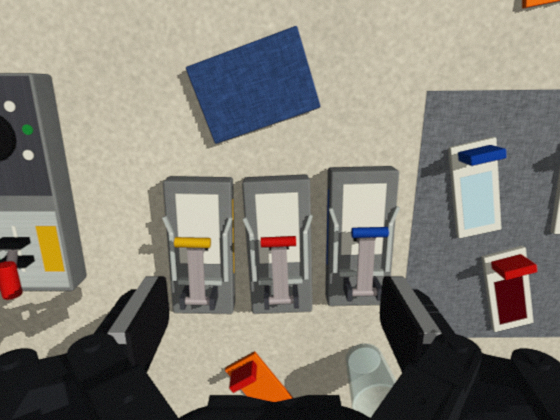

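View pics/c4.png

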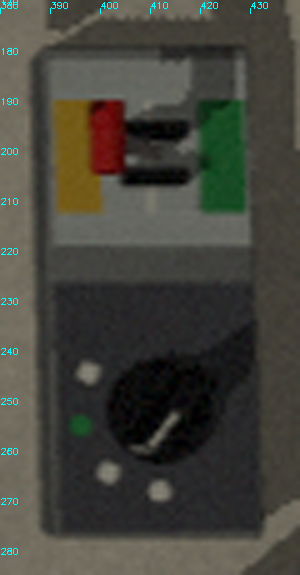

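The wrist view (image up points towards the robot) shows the bars at yellow (192,242), red (278,241) and blue (370,232). The blue and red cells are on the right. I'll cross-check these with the wrist calibration.

Run:
```python
from h import *
c=np.load('w1c.npy',allow_pickle=True).item(); p=cv2.imread('pics/w1.png')
crop(p,150,160,410,320,3,'pics/c5.png'); crop(p,0,60,100,310,3,'pics/c6.png')
```

```text
(no output)
```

View pics/c5.png

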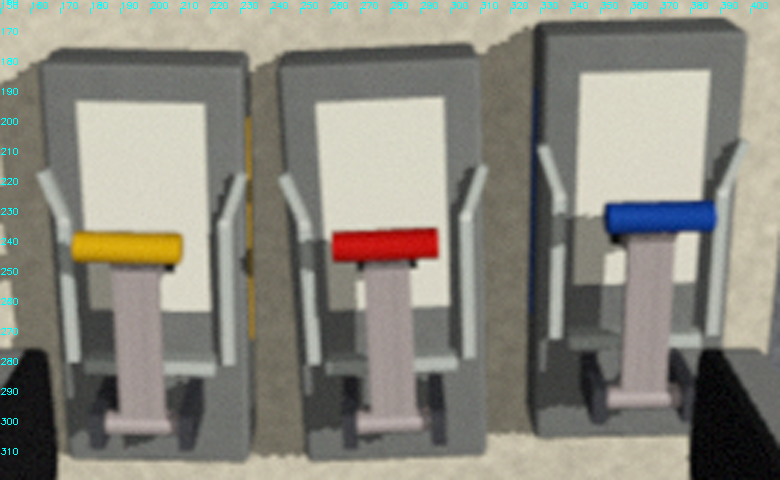

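Run:
```python
from h import *
c=np.load('w1c.npy',allow_pickle=True).item(); d=np.load('w1.npy')
print('cam',-c['R'].T@c['t'])
g=lambda x,y,z:px2w('wrist',150+x/3,160+y/3,z,c)[:2].round(1)
for k,(x,y) in {'yellow':(127,247),'red':(386,244),'blue':(660,216)}.items():
    u,v=int(150+x/3),int(160+y/3); D=d[v,u]; X=c['R'].T@(D*np.linalg.inv(c['K'])@[u,v,1]-c['t']); print(k,g(x,y,66),'depthpt',X.round(1))
for k,(a,b,e,f_) in {'yellow':((43,65),(247,67),(67,455),(247,455)),'red':((281,67),(479,59),(306,455),(485,449)),'blue':((536,40),(744,40),(536,432),(710,432))}.items():
    P=[g(*q,30) for q in (a,b,e,f_)]; n=(P[0]+P[1])/2;m=(P[2]+P[3])/2;dd=m-n
    print(k,n.round(1),m.round(1),np.linalg.norm(dd).round(1),np.linalg.norm(P[0]-P[1]).round(1),'yaw',np.arctan2(dd[1],dd[0]).round(3),'org',(n+dd*95/180).round(1))
```

```text
cam [370.94744043 -39.26502623 449.07504394]
yellow [ 539.1 -133.6] depthpt [ 537.6 -133.3   68.3]
red [538.7 -36.5] depthpt [537.2 -37.3  68.5]
blue [528.3  65.1] depthpt [527.1  64.3  68.8]
yellow [ 478.6 -129.4] [ 654.  -137.1] 175.6 79.2 yaw -0.044 org [ 571.1 -133.5]
red [478.2 -38.2] [653.3 -32.8] 175.2 76.8 yaw 0.031 org [570.6 -35.3]
blue [470.  62.] [644.  66.] 174.1 80.0 yaw 0.023 org [561.8  64.1]
```

View pics/c6.png

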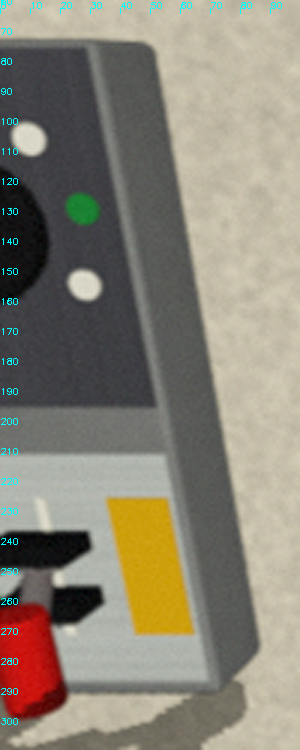

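Request:
play_rows(targets=[{"slide": [0.6,28,55],"turn": [0,0,-2.7],"hand": 62},{"slide": [0,28,55],"turn": [0,0,0],"hand": 62},{"slide": [0,29,55],"turn": [0,0,0],"hand": 62},{"slide": [0,0,0],"turn": [0,0,0],"hand": 62}])

```text
clock: 2.62
eef_pos: [535.1, -29.1, 135.3]
tool_rot: [-3.131, -0.002, 1.621]
force: [-0.9, -0.6, -0.1]
width: 61.8
```

Run:
```python
from h import *
mv(537,-38,44,np.pi/2+.037)
p,d=get_image('wrist');cv2.imwrite('pics/w2.png',p)
```

```text
pos [535.1 -29.1 135.3] rot [-3.1307e+00 -1.7000e-03  1.6212e+00] w 61.8 F [-0.9 -0.6 -0.1] t 2.62
slide [-9.1  2.4 91.3]
turn [-0.6 -0.1  0.8]
```

View pics/w2.png

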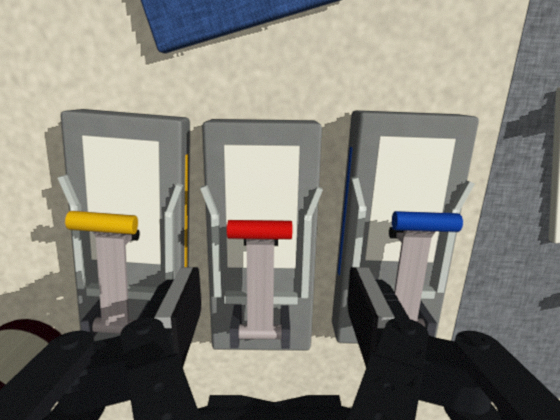

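Request:
play_rows(targets=[{"slide": [-9,2,41],"turn": [-0.6,0,0.8],"hand": 62},{"slide": [0,0,0],"turn": [0,0,0],"hand": 62}])

```text
clock: 2.92
eef_pos: [538.2, -40.4, 100.8]
tool_rot: [3.133, -0.0, 1.603]
force: [-0.9, -0.2, 0.9]
width: 62.4
```

Run:
```python
from h import *
mv(537,-38,44,np.pi/2+.037)
```

```text
pos [538.2 -40.4 100.8] rot [ 3.1333e+00 -5.0000e-04  1.6035e+00] w 62.4 F [-0.9 -0.2  0.9] t 2.92
slide [ 2.4 -1.6 56.8]
turn [ 0.5 -0.  -0.2]
```

Request:
play_rows(targets=[{"slide": [0,0,0],"turn": [0,0,0],"hand": 62},{"slide": [0,0,0],"turn": [0,0,0],"hand": 62}])

```text
clock: 3.18
eef_pos: [541.0, -40.2, 102.6]
tool_rot: [3.127, -0.0, 1.604]
force: [0.0, 0.4, -0.9]
width: 61.9
```

Run:
```python
from h import *
mv(537,-38,44,np.pi/2+.037)
```

```text
pos [541.  -40.2 102.6] rot [ 3.1274e+00 -3.0000e-04  1.6042e+00] w 61.9 F [ 0.   0.4 -0.9] t 3.17
slide [ 2.4 -4.7 58.5]
turn [ 0.8 -0.  -0.2]
```

Request:
play_rows(targets=[{"slide": [2.4,-3,20],"turn": [0.6,0,0],"hand": 62},{"slide": [0,0,20],"turn": [0,0,0],"hand": 62},{"slide": [0,0,15],"turn": [0,0,0],"hand": 62},{"slide": [0,0,0],"turn": [0,0,0],"hand": 62},{"slide": [0,0,0],"turn": [0,0,0],"hand": 62}])

```text
clock: 3.8
eef_pos: [537.1, -38.6, 45.4]
tool_rot: [3.141, -0.0, 1.603]
force: [-0.5, 0.3, 0.0]
width: 62.1
```

Run:
```python
from h import *
mv(537,-38,44,np.pi/2+.037)
p,d=get_image('wrist');cv2.imwrite('pics/w3.png',p)
p,d=get_image('side');crop(p,220,180,380,300,5,'pics/s3.png')
```

```text
pos [537.1 -38.6  45.4] rot [ 3.1414 -0.      1.6032] w 62.1 F [-0.5  0.3  0. ] t 3.8
slide [ 0.6 -0.1  1.4]
turn [ 0.  -0.  -0.3]
```

View pics/w3.png

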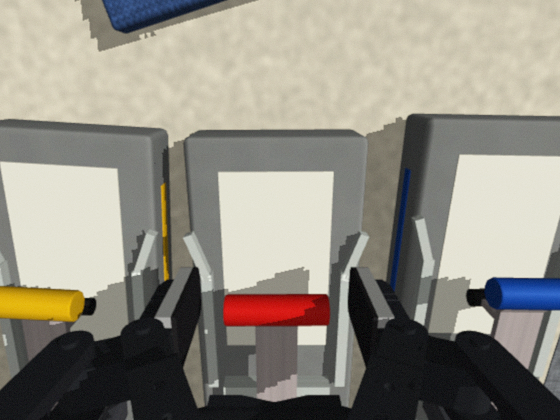

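View pics/s3.png

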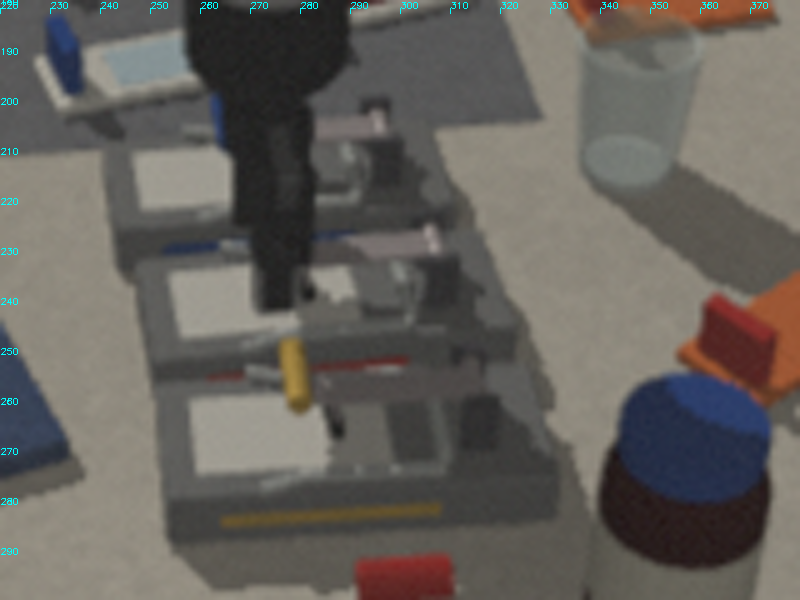

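Request:
play_rows(targets=[{"slide": [0,0,0],"turn": [0,0,0],"hand": 30},{"slide": [0,0,0],"turn": [0,0,0],"hand": 30},{"slide": [0,0,0],"turn": [0,0,0],"hand": 30},{"slide": [0,0,0],"turn": [0,0,0],"hand": 30}])

```text
clock: 4.4
eef_pos: [537.1, -37.9, 46.2]
tool_rot: [3.141, -0.001, 1.603]
force: [-1.9, 1.5, 5.3]
width: 38.6
```

Request:
play_rows(targets=[{"slide": [0,5.6,-20.2],"turn": [0,0,0],"hand": 30},{"slide": [0,10.3,-18.1],"turn": [0,0,0],"hand": 30},{"slide": [0,14.6,-15.1],"turn": [0,0,0],"hand": 30},{"slide": [0,17.8,-10.9],"turn": [0,0,0],"hand": 30},{"slide": [0,15.8,-5.4],"turn": [0,0,0],"hand": 30}])

```text
clock: 5.03
eef_pos: [598.1, -35.6, 115.1]
tool_rot: [-3.135, -0.002, 1.604]
force: [-3.4, -0.4, 0.9]
width: 38.2
```

Request:
play_rows(targets=[{"slide": [0,0,0],"turn": [0,0,0],"hand": 62},{"slide": [0,0,0],"turn": [0,0,0],"hand": 62},{"slide": [0,-10,-30],"turn": [0,0,0],"hand": 62},{"slide": [0,-30,-30],"turn": [0,0,0],"hand": 62},{"slide": [0,0,0],"turn": [0,0,0],"hand": 62}])

```text
clock: 5.65
eef_pos: [559.9, -38.4, 176.8]
tool_rot: [3.14, 0.0, 1.602]
force: [0.6, -0.7, -0.4]
width: 61.9
```

Run:
```python
from h import *
mv(526.5,63.5,100,np.pi/2+.02)
mv(537.5,-135.3,100,np.pi/2-.03)
p,d=get_image('wrist');cv2.imwrite('pics/w4.png',p)
```

```text
pos [559.9 -38.4 176.8] rot [3.1398e+00 2.0000e-04 1.6023e+00] w 61.9 F [ 0.6 -0.7 -0.4] t 5.65
slide [102.9 -30.3  76.7]
turn [0.1 0.  0.7]
pos [559.9 -38.4 176.8] rot [3.1398e+00 2.0000e-04 1.6023e+00] w 61.9 F [ 0.6 -0.7 -0.4] t 5.65
slide [-96.2 -25.6  76.8]
turn [0.1 0.  3.5]
```

View pics/w4.png

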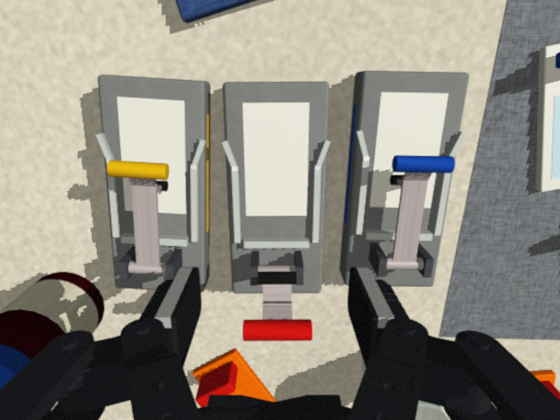

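Request:
play_rows(targets=[{"slide": [-48,-13,15],"turn": [0,0,3.5],"hand": 62},{"slide": [-49,-9,16],"turn": [0,0,0],"hand": 62},{"slide": [0,0,45],"turn": [0,0,0],"hand": 62},{"slide": [0,0,0],"turn": [0,0,0],"hand": 62},{"slide": [0,0,0],"turn": [0,0,0],"hand": 62}])

```text
clock: 6.32
eef_pos: [539.9, -134.1, 99.2]
tool_rot: [3.141, -0.0, 1.544]
force: [0.8, -0.4, 0.4]
width: 62.0
```

Run:
```python
from h import *
mv(537.5,-135.3,45,np.pi/2-.03)
p,d=get_image('wrist');cv2.imwrite('pics/w5.png',p)
```

```text
pos [ 539.9 -134.1   99.2] rot [ 3.1412e+00 -5.0000e-04  1.5436e+00] w 62.0 F [ 0.8 -0.4  0.4] t 6.33
slide [-1.3 -2.4 54.2]
turn [ 0.  -0.   0.2]
```

View pics/w5.png

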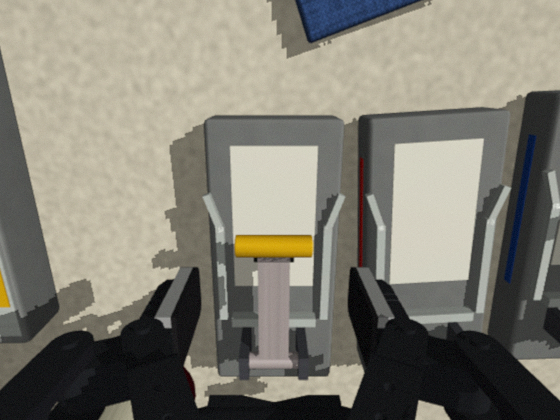

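Request:
play_rows(targets=[{"slide": [0,-2.4,20],"turn": [0,0,0],"hand": 62},{"slide": [0,0,20],"turn": [0,0,0],"hand": 62},{"slide": [0,0,14],"turn": [0,0,0],"hand": 62},{"slide": [0,0,0],"turn": [0,0,0],"hand": 62},{"slide": [0,0,0],"turn": [0,0,0],"hand": 30}])

```text
clock: 7.0
eef_pos: [537.4, -134.8, 45.7]
tool_rot: [3.14, 0.0, 1.543]
force: [0.8, -0.8, -0.3]
width: 45.2
```

Request:
play_rows(targets=[{"slide": [0,0,0],"turn": [0,0,0],"hand": 30},{"slide": [0,0,0],"turn": [0,0,0],"hand": 30},{"slide": [0,0,0],"turn": [0,0,0],"hand": 30}])

```text
clock: 7.38
eef_pos: [537.4, -134.5, 46.1]
tool_rot: [3.14, -0.0, 1.542]
force: [0.1, 2.2, 6.6]
width: 38.3
```

Request:
play_rows(targets=[{"slide": [0,5.6,-20.2],"turn": [0,0,0],"hand": 30},{"slide": [0,10.3,-18.1],"turn": [0,0,0],"hand": 30},{"slide": [0,14.6,-15.1],"turn": [0,0,0],"hand": 30},{"slide": [0,17.8,-10.9],"turn": [0,0,0],"hand": 30},{"slide": [0,15.8,-5.4],"turn": [0,0,0],"hand": 30}])

```text
clock: 8.0
eef_pos: [598.3, -136.1, 115.0]
tool_rot: [-3.136, -0.001, 1.542]
force: [-3.4, 0.5, -0.8]
width: 38.2
```

Request:
play_rows(targets=[{"slide": [0,0,0],"turn": [0,0,0],"hand": 62},{"slide": [0,0,0],"turn": [0,0,0],"hand": 62},{"slide": [0,-10,-30],"turn": [0,0,0],"hand": 62},{"slide": [0,-30,-30],"turn": [0,0,0],"hand": 62},{"slide": [0,0,0],"turn": [0,0,0],"hand": 62}])

```text
clock: 8.62
eef_pos: [559.7, -136.3, 176.6]
tool_rot: [3.14, 0.001, 1.541]
force: [1.2, -0.3, 0.0]
width: 61.9
```

Run:
```python
from h import *
mv(526.5,63.5,170,np.pi/2+.02)
p,d=get_image('wrist');cv2.imwrite('pics/w6.png',p)
```

```text
pos [ 559.7 -136.3  176.6] rot [3.1395e+00 6.0000e-04 1.5407e+00] w 61.9 F [ 1.2 -0.3  0. ] t 8.62
slide [198.7 -39.2   6.4]
turn [ 0.1  0.  -2.9]
```

View pics/w6.png

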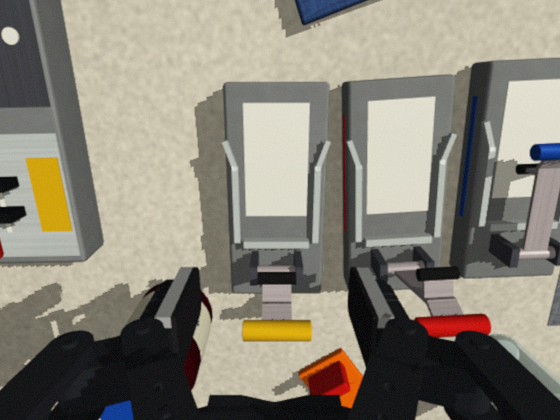

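Both clips are up. The blue one is next.

Request:
play_rows(targets=[{"slide": [49,-9,0],"turn": [0,0,-2.9],"hand": 62},{"slide": [50,-11,0],"turn": [0,0,0],"hand": 62},{"slide": [50,-10,0],"turn": [0,0,0],"hand": 62},{"slide": [49,-3,40],"turn": [0,0,0],"hand": 62},{"slide": [0,0,36],"turn": [0,0,0],"hand": 62}])

```text
clock: 9.3
eef_pos: [525.7, 67.6, 97.4]
tool_rot: [3.142, -0.003, 1.601]
force: [-0.5, -0.3, 0.1]
width: 62.2
```

Request:
play_rows(targets=[{"slide": [0,0,0],"turn": [0,0,0],"hand": 62},{"slide": [0,0,0],"turn": [0,0,0],"hand": 62}])

```text
clock: 9.55
eef_pos: [526.8, 60.7, 99.5]
tool_rot: [3.141, 0.0, 1.591]
force: [0.5, -0.3, 0.3]
width: 62.1
```

Run:
```python
from h import *
mv(526.5,63.5,45,np.pi/2+.02)
p,d=get_image('wrist');cv2.imwrite('pics/w7.png',p)
```

```text
pos [526.8  60.7  99.5] rot [3.1409e+00 4.0000e-04 1.5914e+00] w 62.1 F [ 0.5 -0.3  0.3] t 9.55
slide [ 2.8 -0.2 54.5]
turn [0. 0. 0.]
```

View pics/w7.png

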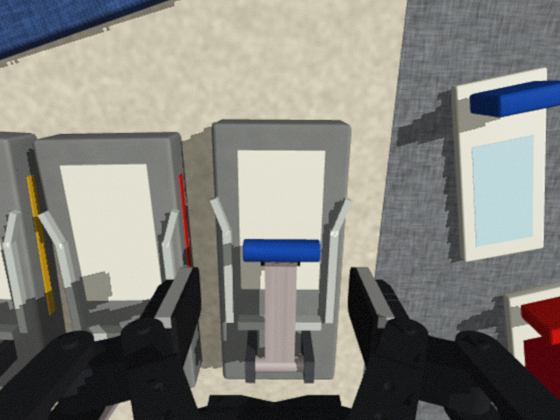

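Request:
play_rows(targets=[{"slide": [2.8,-0.2,20],"turn": [0,0,0],"hand": 62},{"slide": [0,0,20],"turn": [0,0,0],"hand": 62},{"slide": [0,0,14],"turn": [0,0,0],"hand": 62},{"slide": [0,0,0],"turn": [0,0,0],"hand": 62},{"slide": [0,0,0],"turn": [0,0,0],"hand": 30}])

```text
clock: 10.22
eef_pos: [526.4, 64.2, 45.9]
tool_rot: [3.14, -0.0, 1.592]
force: [0.2, -0.3, 0.9]
width: 45.2
```

Request:
play_rows(targets=[{"slide": [0,0,0],"turn": [0,0,0],"hand": 30},{"slide": [0,0,0],"turn": [0,0,0],"hand": 30},{"slide": [0,0,0],"turn": [0,0,0],"hand": 30}])

```text
clock: 10.6
eef_pos: [526.4, 64.3, 46.2]
tool_rot: [3.14, -0.0, 1.593]
force: [-2.1, 0.0, 7.4]
width: 38.4
```

Request:
play_rows(targets=[{"slide": [0,5.6,-20.2],"turn": [0,0,0],"hand": 30},{"slide": [0,10.3,-18.1],"turn": [0,0,0],"hand": 30},{"slide": [0,14.6,-15.1],"turn": [0,0,0],"hand": 30},{"slide": [0,17.8,-10.9],"turn": [0,0,0],"hand": 30},{"slide": [0,15.8,-5.4],"turn": [0,0,0],"hand": 30}])

```text
clock: 11.22
eef_pos: [586.9, 65.4, 115.1]
tool_rot: [-3.135, 0.0, 1.593]
force: [-2.9, -1.1, -1.3]
width: 38.2
```

Request:
play_rows(targets=[{"slide": [0,0,0],"turn": [0,0,0],"hand": 62},{"slide": [0,0,0],"turn": [0,0,0],"hand": 62},{"slide": [0,-10,-30],"turn": [0,0,0],"hand": 62},{"slide": [0,-30,-30],"turn": [0,0,0],"hand": 62},{"slide": [0,-40,-62],"turn": [0,0,0],"hand": 85}])

```text
clock: 11.85
eef_pos: [513.7, 64.2, 226.8]
tool_rot: [-3.138, 0.0, 1.593]
force: [0.2, 0.9, 0.3]
width: 78.1
```

Request:
play_rows(targets=[{"slide": [55,-40,0],"turn": [0,0,0],"hand": 85},{"slide": [55,0,0],"turn": [0,0,0],"hand": 85},{"slide": [0,0,0],"turn": [0,0,0],"hand": 85}])

```text
clock: 12.22
eef_pos: [475.5, 174.3, 227.5]
tool_rot: [3.141, -0.003, 1.602]
force: [0.4, -0.8, -0.7]
width: 84.6
```

Run:
```python
from h import *
mv(447,193.5,170,np.pi/2+.25)
c=calibration('wrist');p,d=get_image('wrist');cv2.imwrite('pics/w8.png',p);np.save('w8.npy',d);np.save('w8c.npy',c,allow_pickle=True)
p,d=get_image('top');cv2.imwrite('pics/t8.png',p)
```

```text
pos [475.5 174.3 227.5] rot [ 3.1412 -0.0032  1.6017] w 84.6 F [ 0.4 -0.8 -0.7] t 12.22
slide [ 19.9 -27.9  57.5]
turn [  0.   -0.2 -12.6]
```

View pics/w8.png

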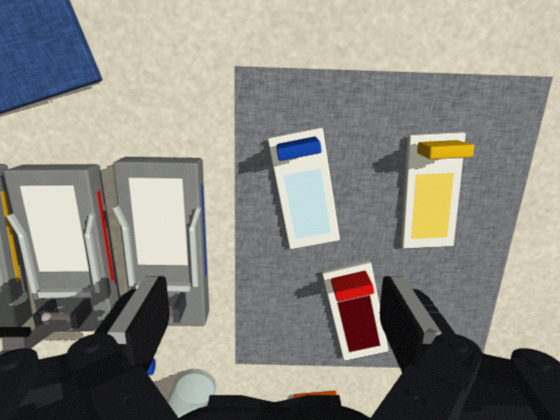

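View pics/t8.png

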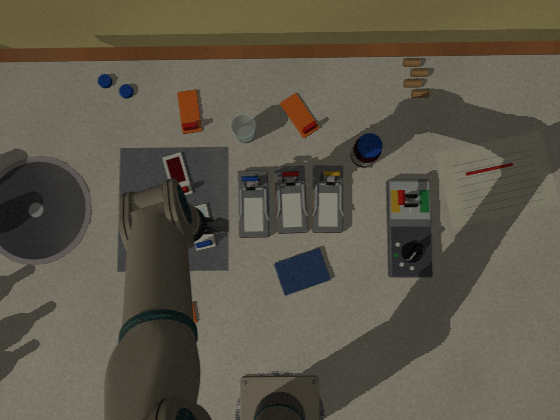

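All three clips are up. The cells are in the wrist view at blue (299,149), yellow (445,150) and red (352,285). I'll measure their grip tops from depth.

```bash
cat >> h.py <<'E'
def cloud(d,c):
    v,u=np.nonzero(d>0); P=np.linalg.inv(c['K'])@np.vstack([u,v,np.ones_like(u)])*d[v,u]
    return u,v,(c['R'].T@(P-c['t'][:,None])).T
def grips(p,d,c,z0=34,z1=48,box=None):
    u,v,X=cloud(d,c); hsv=cv2.cvtColor(p,cv2.COLOR_BGR2HSV)[v,u].astype(int)
    ok=(X[:,2]>z0)&(X[:,2]<z1)&(hsv[:,1]>140)&(hsv[:,2]>40)
    for k,m in {'red':(hsv[:,0]<5)|(hsv[:,0]>174),'yellow':(hsv[:,0]>18)&(hsv[:,0]<32),'blue':(hsv[:,0]>105)&(hsv[:,0]<130)}.items():
        s=ok&m
        if s.sum()<20: print(k,'none',s.sum());continue
        Y=X[s]; md=np.median(Y[:,:2],0); Y=Y[np.linalg.norm(Y[:,:2]-md,axis=1)<35]
        (cx,cy),(w,h),a=cv2.minAreaRect(Y[:,:2].astype(np.float32))
        print(k,len(Y),'ctr',np.round((cx,cy),1),'size',round(w,1),round(h,1),'ang',round(a,1),'z',Y[:,2].min().round(1),np.median(Y[:,2]).round(1),Y[:,2].max().round(1))
E
python3 - <<'E'
from h import *
c=np.load('w8c.npy',allow_pickle=True).item();d=np.load('w8.npy');p=cv2.imread('pics/w8.png')
grips(p,d,c)
grips(p,d,c,38,44)
# plates
cs=lambda u,v:px2w('wrist',u,v,8,c)[:2].round(1)
for k,q in {'blue':[(269,138),(323,129),(290,248),(339,239)],'yellow':[(411,136),(464,133),(403,247),(454,247)]}.items():
    P=[cs(*a) for a in q];n=(P[0]+P[1])/2;m=(P[2]+P[3])/2;dd=m-n;print(k,n,np.linalg.norm(dd).round(1),'yaw',np.arctan2(dd[1],dd[0]).round(3),'grip',(n+.1*dd).round(1))
E
```

```text
red 475 ctr [593.8 260.4] size 12.3 38.5 ang 17.0 z 34.0 40.0 42.4
yellow 594 ctr [447.1 333.2] size 11.4 39.2 ang 4.0 z 34.0 40.0 42.0
blue 547 ctr [450.1 196.2] size 10.9 38.4 ang 14.0 z 34.1 40.1 42.2
red 391 ctr [593.9 260.4] size 12.3 38.5 ang 17.1 z 38.0 40.2 42.4
yellow 541 ctr [447.1 333.2] size 11.3 39.1 ang 3.8 z 38.0 40.2 42.0
blue 510 ctr [450.3 196.3] size 10.8 38.4 ang 13.1 z 38.0 40.2 42.2
blue [439.5  195.05] 117.9 yaw 0.218 grip [451.  197.6]
yellow [436.2  332.15] 119.2 yaw 0.089 grip [448.1 333.2]
```

Request:
play_rows(targets=[{"slide": [10,-14,30],"turn": [0,0,-6],"hand": 62},{"slide": [9,-12,30],"turn": [0,0,-5.9],"hand": 62},{"slide": [0,0,50],"turn": [0,0,0],"hand": 62},{"slide": [0,0,20],"turn": [0,0,0],"hand": 62},{"slide": [0,0,0],"turn": [0,0,0],"hand": 62}])

```text
clock: 12.95
eef_pos: [448.8, 183.7, 96.1]
tool_rot: [-3.138, 0.002, 1.798]
force: [0.7, 0.0, 0.7]
width: 62.1
```

Request:
play_rows(targets=[{"slide": [0,0,0],"turn": [0,0,0],"hand": 62},{"slide": [0,0,0],"turn": [0,0,0],"hand": 62}])

```text
clock: 13.2
eef_pos: [450.5, 185.9, 98.5]
tool_rot: [3.139, -0.0, 1.8]
force: [1.5, -0.5, -0.3]
width: 61.7
```

Run:
```python
from h import *
mv(449,195,13,np.pi/2+.238)
p,d=get_image('wrist');cv2.imwrite('pics/w9.png',p)
grips(p,d,calibration('wrist'))
```

```text
pos [450.5 185.9  98.5] rot [ 3.1394e+00 -4.0000e-04  1.7999e+00] w 61.7 F [ 1.5 -0.5 -0.3] t 13.2
slide [ 9.2  0.4 85.5]
turn [ 0.1 -0.  -0.5]
red none 0
yellow 1316 ctr [446.6 333.2] size 12.0 40.0 ang 3.7 z 34.0 39.9 42.4
blue 1315 ctr [449.5 196.7] size 11.6 38.8 ang 11.8 z 34.0 40.0 41.8
```

View pics/w9.png

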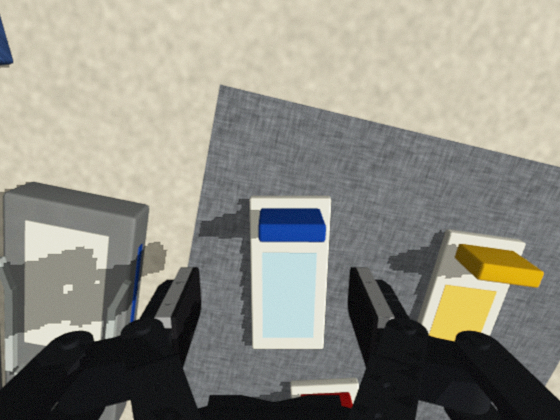

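Request:
play_rows(targets=[{"slide": [10,0.4,25],"turn": [0,0,0],"hand": 62},{"slide": [0,0,25],"turn": [0,0,0],"hand": 62},{"slide": [0,0,20],"turn": [0,0,0],"hand": 62},{"slide": [0,0,14],"turn": [0,0,0],"hand": 62},{"slide": [0,0,0],"turn": [0,0,0],"hand": 62}])

```text
clock: 13.88
eef_pos: [447.5, 195.7, 13.1]
tool_rot: [-3.141, 0.0, 1.801]
force: [-0.5, -0.4, 0.0]
width: 62.3
```

Run:
```python
from h import *
mv(449,195.8,13,np.pi/2+.23)
p,d=get_image('wrist');cv2.imwrite('pics/w10.png',p)
```

```text
pos [447.5 195.7  13.1] rot [-3.1407e+00  1.0000e-04  1.8005e+00] w 62.3 F [-0.5 -0.4  0. ] t 13.88
slide [-0.2  1.5  0.1]
turn [-0.1  0.  -0. ]
```

View pics/w10.png

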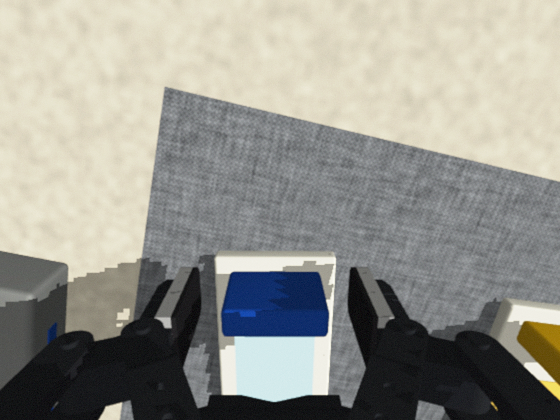

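Centred. Closing, then lifting.

Request:
play_rows(targets=[{"slide": [0,1.5,0],"turn": [0,0,0],"hand": 30},{"slide": [0,0,0],"turn": [0,0,0],"hand": 30},{"slide": [0,0,0],"turn": [0,0,0],"hand": 30},{"slide": [0,0,0],"turn": [0,0,0],"hand": 30}])

```text
clock: 14.42
eef_pos: [450.0, 196.5, 14.5]
tool_rot: [3.139, -0.001, 1.801]
force: [-0.7, -0.8, 6.6]
width: 39.0
```

Request:
play_rows(targets=[{"slide": [0,0,-20],"turn": [0,0,0],"hand": 30},{"slide": [0,0,-40],"turn": [0,0,0],"hand": 30},{"slide": [0,0,-40],"turn": [0,0,0],"hand": 30},{"slide": [0,0,0],"turn": [0,0,6],"hand": 30},{"slide": [0,0,0],"turn": [0,0,5.9],"hand": 30}])

```text
clock: 15.05
eef_pos: [449.6, 196.4, 114.6]
tool_rot: [3.14, -0.001, 1.589]
force: [0.2, -0.5, -1.6]
width: 39.2
```

Run:
```python
from h import *
# stand frame targets: blue origin (559.5,63.5), yaw .02
th=.02;o=np.array([559.5,63.5]);e=np.array([np.cos(th),np.sin(th)])
t=o-150*e;print(t)
mv(t[0],t[1],65,np.pi/2+th)
p,d=get_image('wrist');cv2.imwrite('pics/w11.png',p)
```

```text
[409.529999  60.5002  ]
pos [449.6 196.4 114.6] rot [ 3.1397e+00 -1.3000e-03  1.5895e+00] w 39.2 F [ 0.2 -0.5 -1.6] t 15.05
slide [-135.2  -42.7   49.4]
turn [ 0.1 -0.1 -0.1]
```

View pics/w11.png

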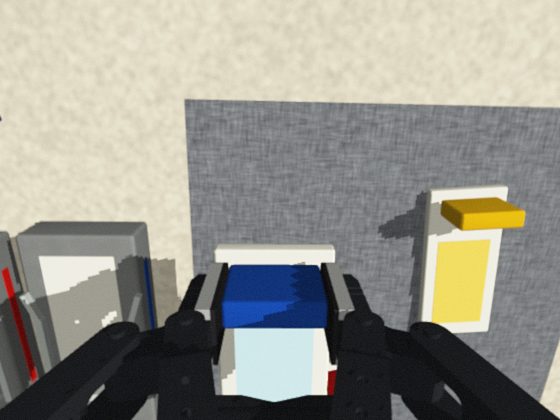

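Request:
play_rows(targets=[{"slide": [-45,-15,0],"turn": [0,0,0],"hand": 30},{"slide": [-45,-15,15],"turn": [0,0,0],"hand": 30},{"slide": [-45,-13,20],"turn": [0,0,0],"hand": 30},{"slide": [0,0,0],"turn": [0,0,0],"hand": 30},{"slide": [0,0,0],"turn": [0,0,0],"hand": 30}])

```text
clock: 15.72
eef_pos: [409.9, 60.6, 78.6]
tool_rot: [3.141, -0.001, 1.593]
force: [-0.0, -0.7, -0.1]
width: 38.6
```

Run:
```python
from h import *
mv(409.5,60.5,47,np.pi/2+.02)
p,d=get_image('wrist');cv2.imwrite('pics/w12.png',p)
p,d=get_image('side');crop(p,200,150,360,270,5,'pics/s12.png')
p,d=get_image('top');crop(p,220,140,360,260,5,'pics/t12.png')
```

```text
pos [409.9  60.6  78.6] rot [ 3.1405e+00 -7.0000e-04  1.5934e+00] w 38.6 F [-0.  -0.7 -0.1] t 15.72
slide [-0.1 -0.4 31.6]
turn [ 0.1 -0.   0.1]
```

View pics/w12.png

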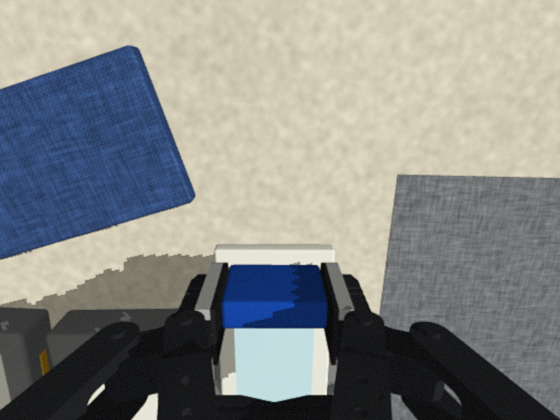

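View pics/s12.png

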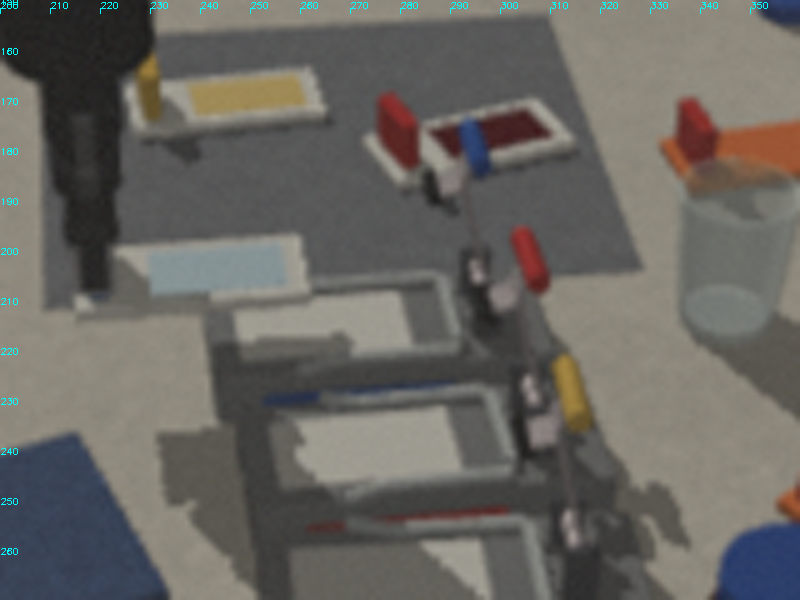

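View pics/t12.png

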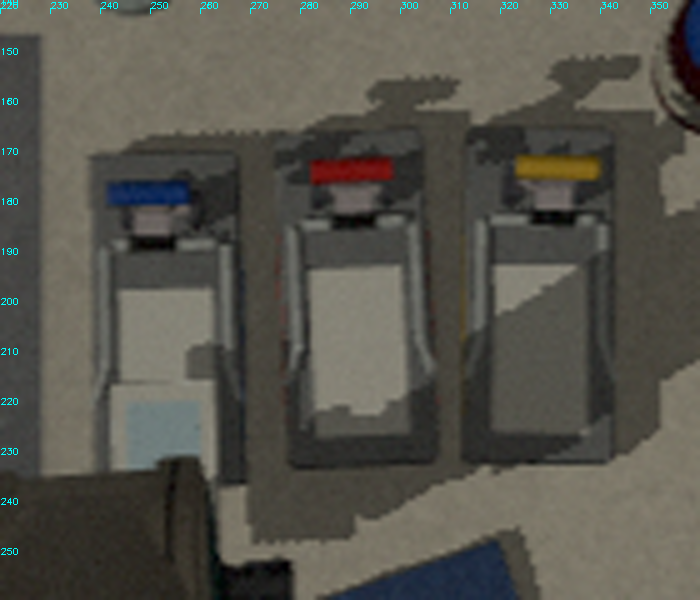

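Run:
```python
from h import *
print(px2w('top',252.3,216,72),px2w('top',252.9,205,35),px2w('top',253.0,237,30),px2w('top',252.5,170.5,30))
```

```text
[515.9714668   61.21319309  72.        ] [548.90637275  62.30721508  35.        ] [464.07917327  62.78991625  30.        ] [642.93962888  63.3478269   30.        ]
```

Request:
play_rows(targets=[{"slide": [0,0,15],"turn": [0,0,0],"hand": 30},{"slide": [0,0,15],"turn": [0,0,0],"hand": 30},{"slide": [0,0,0],"turn": [0,0,0],"hand": 30},{"slide": [0,0,0],"turn": [0,0,0],"hand": 30}])

```text
clock: 16.38
eef_pos: [409.0, 61.5, 52.8]
tool_rot: [-3.138, -0.002, 1.595]
force: [-0.7, 0.1, -0.4]
width: 39.1
```

Run:
```python
from h import *
mv(409.5,60.5,47,np.pi/2+.02)
```

```text
pos [409.   61.5  52.8] rot [-3.1379e+00 -1.7000e-03  1.5947e+00] w 39.1 F [-0.7  0.1 -0.4] t 16.38
slide [-1.   0.5  5.8]
turn [-0.2 -0.1  0.2]
```

Request:
play_rows(targets=[{"slide": [0,0,6],"turn": [0,0,0],"hand": 30},{"slide": [0,0,0],"turn": [0,0,0],"hand": 30}])

```text
clock: 16.62
eef_pos: [408.8, 61.0, 46.7]
tool_rot: [-3.138, -0.002, 1.593]
force: [-0.2, -0.5, -1.4]
width: 39.0
```

Request:
play_rows(targets=[{"slide": [0,12,0],"turn": [0,0,0],"hand": 30},{"slide": [0,12,0],"turn": [0,0,0],"hand": 30},{"slide": [0,12,0],"turn": [0,0,0],"hand": 30},{"slide": [0,12,0],"turn": [0,0,0],"hand": 30},{"slide": [0,10,0],"turn": [0,0,0],"hand": 30}])

```text
clock: 17.25
eef_pos: [467.7, 62.1, 46.2]
tool_rot: [-3.138, -0.001, 1.593]
force: [-0.3, 0.0, -0.9]
width: 38.4
```

Run:
```python
from h import *
mv(481.5,62,45,np.pi/2+.02)
p,d=get_image('side');crop(p,200,150,360,270,5,'pics/s13.png')
p,d=get_image('top');crop(p,220,140,360,260,5,'pics/t13.png')
```

```text
pos [467.7  62.1  46.2] rot [-3.1376e+00 -1.3000e-03  1.5928e+00] w 38.4 F [-0.3  0.  -0.9] t 17.25
slide [-0.4 13.8  1.2]
turn [-0.2 -0.1  0.1]
```

View pics/s13.png

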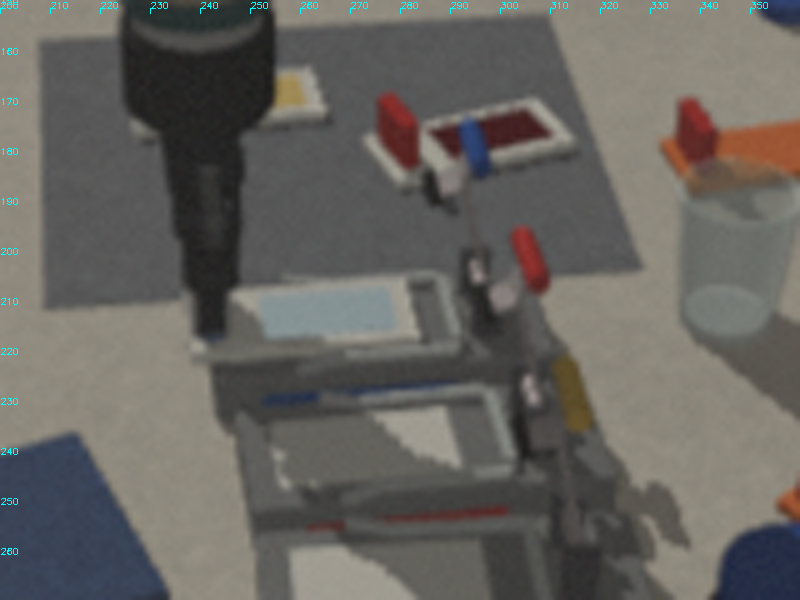

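View pics/t13.png

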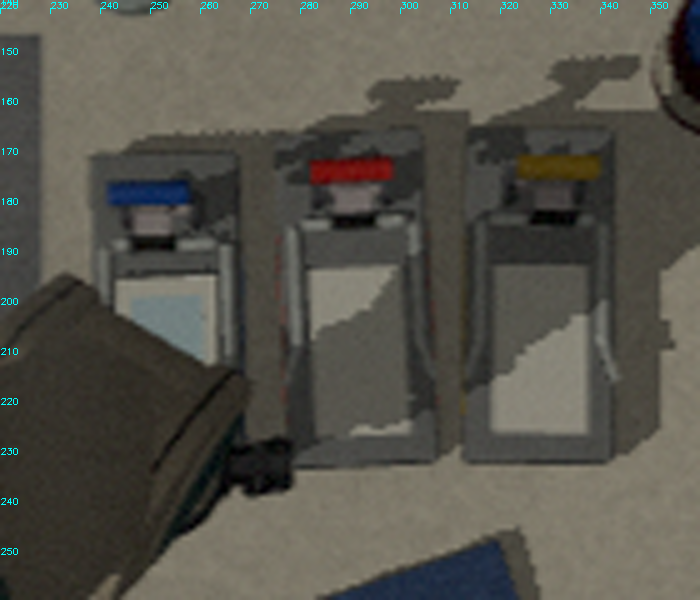

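Request:
play_rows(targets=[{"slide": [0,8,1],"turn": [0,0,0],"hand": 30},{"slide": [0,4,0.5],"turn": [0,0,0],"hand": 30},{"slide": [0,0,0],"turn": [0,0,0],"hand": 30}])

```text
clock: 17.73
eef_pos: [479.2, 62.3, 44.7]
tool_rot: [-3.138, -0.001, 1.593]
force: [-0.3, 0.0, 1.1]
width: 38.3
```

Request:
play_rows(targets=[{"slide": [0,2,0],"turn": [0,0,0],"hand": 30},{"slide": [0,0,0],"turn": [0,0,0],"hand": 30}])

```text
clock: 17.98
eef_pos: [480.6, 62.4, 44.7]
tool_rot: [-3.137, -0.002, 1.593]
force: [-0.2, 0.1, 0.2]
width: 39.1
```

Request:
play_rows(targets=[{"slide": [0,2,0],"turn": [0,0,0],"hand": 30},{"slide": [0,0,0],"turn": [0,0,0],"hand": 30}])

```text
clock: 18.23
eef_pos: [482.9, 62.4, 44.7]
tool_rot: [-3.138, -0.002, 1.593]
force: [0.1, 0.4, 0.1]
width: 38.2
```

Request:
play_rows(targets=[{"slide": [0,2,0],"turn": [0,0,0],"hand": 30},{"slide": [0,0,0],"turn": [0,0,0],"hand": 30}])

```text
clock: 18.48
eef_pos: [483.2, 62.6, 44.5]
tool_rot: [-3.135, -0.002, 1.592]
force: [-5.4, -0.4, 3.9]
width: 38.4
```

Request:
play_rows(targets=[{"slide": [0,2,0],"turn": [0,0,0],"hand": 30},{"slide": [0,0,0],"turn": [0,0,0],"hand": 30}])

```text
clock: 18.73
eef_pos: [483.2, 62.6, 44.5]
tool_rot: [-3.131, -0.003, 1.593]
force: [-8.6, 0.3, 8.7]
width: 38.6
```

Contact at x = 483.2 with 8.6 N of push-back, so it's home. Releasing, lifting and checking.

Request:
play_rows(targets=[{"slide": [0,0,0],"turn": [0,0,0],"hand": 58},{"slide": [0,0,0],"turn": [0,0,0],"hand": 58},{"slide": [0,0,-45],"turn": [0,0,0],"hand": 58},{"slide": [0,0,-50],"turn": [0,0,0],"hand": 58},{"slide": [0,0,0],"turn": [0,0,0],"hand": 62}])

```text
clock: 19.35
eef_pos: [490.4, 62.4, 142.8]
tool_rot: [3.138, -0.002, 1.593]
force: [-0.2, 0.6, -0.8]
width: 62.1
```

Run:
```python
from h import *
mv(602,64.2,155,np.pi/2+.02)
p,d=get_image('wrist');cv2.imwrite('pics/w14.png',p)
grips(p,d,calibration('wrist'),64,78)
p,d=get_image('top');crop(p,220,140,360,260,5,'pics/t14.png')
```

```text
pos [490.4  62.4 142.8] rot [ 3.1375e+00 -1.9000e-03  1.5930e+00] w 62.1 F [-0.2  0.6 -0.8] t 19.35
slide [ -0.6 111.6 -11.8]
turn [ 0.2 -0.1  0.1]
red none 0
yellow none 0
blue 1132 ctr [481.1  63. ] size 10.9 38.8 ang 1.1 z 64.0 68.5 70.9
```

View pics/w14.png

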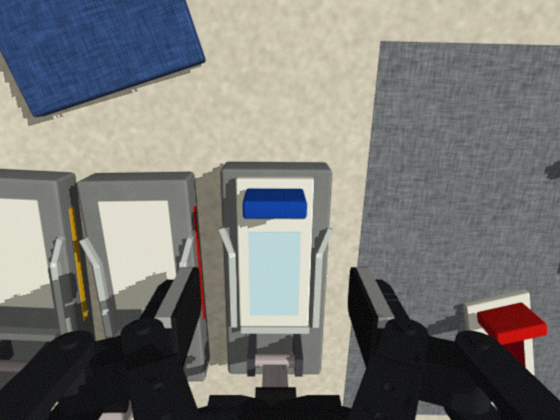

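Request:
play_rows(targets=[{"slide": [0,36,-22],"turn": [0,0,0],"hand": 62},{"slide": [0,38,0],"turn": [0,0,0],"hand": 62},{"slide": [0,38,0],"turn": [0,0,0],"hand": 62},{"slide": [0,0,0],"turn": [0,0,0],"hand": 62},{"slide": [0,0,0],"turn": [0,0,0],"hand": 62}])

```text
clock: 20.08
eef_pos: [597.6, 64.6, 159.6]
tool_rot: [-3.134, -0.001, 1.592]
force: [-0.1, -0.4, -0.4]
width: 62.2
```

Run:
```python
from h import *
mv(602,64.2,116,np.pi/2+.02)
p,d=get_image('wrist');cv2.imwrite('pics/w15.png',p)
c=calibration('wrist');grips(p,d,c,130,146)
p,d=get_image('side');crop(p,200,150,360,270,5,'pics/s15.png')
```

```text
pos [597.6  64.6 159.6] rot [-3.1339e+00 -1.3000e-03  1.5921e+00] w 62.2 F [-0.1 -0.4 -0.4] t 20.07
slide [-0.5  4.7 43.6]
turn [-0.4 -0.1  0.1]
red 1955 ctr [614.6 -34.6] size 10.9 41.3 ang 1.9 z 131.4 140.9 144.0
yellow none 0
blue 1748 ctr [603.9  65.5] size 10.5 38.9 ang 0.3 z 134.4 141.2 143.8
```

View pics/w15.png

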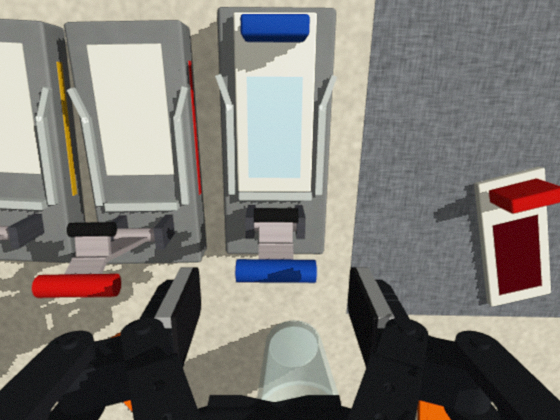

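View pics/s15.png

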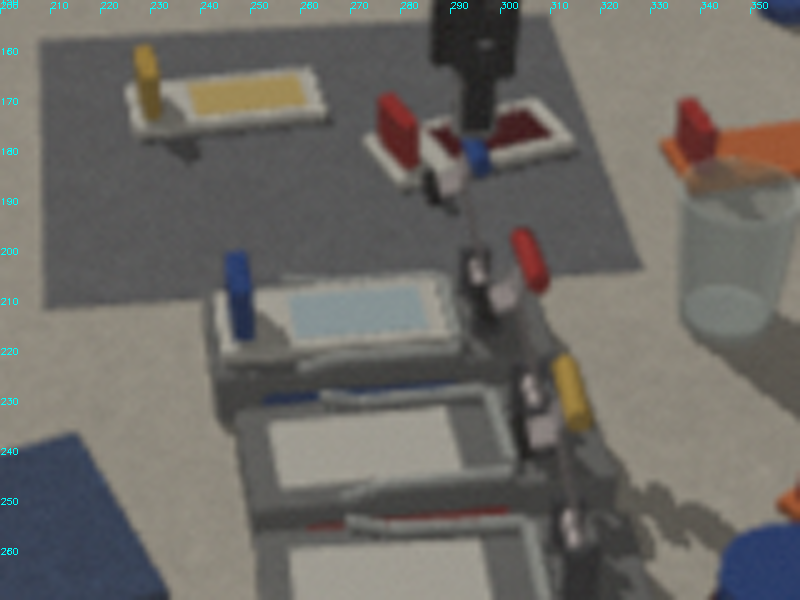

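Request:
play_rows(targets=[{"slide": [0,5,20],"turn": [-0.4,0,0],"hand": 62},{"slide": [0,0,20],"turn": [0,0,0],"hand": 62},{"slide": [0,0,3],"turn": [0,0,0],"hand": 62},{"slide": [0,0,0],"turn": [0,0,0],"hand": 62},{"slide": [0,0,0],"turn": [0,0,0],"hand": 62}])

```text
clock: 20.8
eef_pos: [604.6, 64.9, 119.1]
tool_rot: [3.137, -0.002, 1.593]
force: [0.1, -0.5, 0.0]
width: 62.1
```

Request:
play_rows(targets=[{"slide": [0,0,0],"turn": [0,0,0],"hand": 30},{"slide": [0,0,0],"turn": [0,0,0],"hand": 30},{"slide": [0,0,0],"turn": [0,0,0],"hand": 30},{"slide": [0,0,0],"turn": [0,0,0],"hand": 30}])

```text
clock: 21.3
eef_pos: [604.4, 65.4, 119.1]
tool_rot: [3.138, -0.003, 1.593]
force: [-1.6, 1.1, 5.4]
width: 37.9
```

Request:
play_rows(targets=[{"slide": [0,-20.5,4.2],"turn": [0,0,0],"hand": 30},{"slide": [0,-18.8,9.1],"turn": [0,0,0],"hand": 30},{"slide": [0,-15.9,13.5],"turn": [0,0,0],"hand": 30},{"slide": [0,-12.2,17.1],"turn": [0,0,0],"hand": 30},{"slide": [0,-7.1,17.9],"turn": [0,0,0],"hand": 30}])

```text
clock: 21.92
eef_pos: [529.7, 64.3, 56.9]
tool_rot: [3.138, -0.003, 1.593]
force: [-0.0, 2.4, 4.1]
width: 38.4
```

Request:
play_rows(targets=[{"slide": [0,-1,3],"turn": [0,0,0],"hand": 30},{"slide": [0,0,0],"turn": [0,0,0],"hand": 30}])

```text
clock: 22.18
eef_pos: [528.7, 64.2, 53.4]
tool_rot: [3.14, -0.003, 1.593]
force: [-2.6, 3.2, 2.4]
width: 38.4
```

Bar down. Releasing, retreating up, then looking at the yellow cell.

Request:
play_rows(targets=[{"slide": [0,0,0],"turn": [0,0,0],"hand": 62},{"slide": [0,0,0],"turn": [0,0,0],"hand": 62},{"slide": [0,0,-50],"turn": [0,0,0],"hand": 62},{"slide": [0,-20,-60],"turn": [0,0,0],"hand": 62},{"slide": [60,-20,-20],"turn": [0,0,0],"hand": 62}])

```text
clock: 22.8
eef_pos: [491.3, 114.4, 185.0]
tool_rot: [3.131, 0.0, 1.583]
force: [1.5, 2.0, -0.6]
width: 62.2
```

Request:
play_rows(targets=[{"slide": [60,0,0],"turn": [0,0,0],"hand": 62},{"slide": [60,0,0],"turn": [0,0,0],"hand": 62},{"slide": [0,0,0],"turn": [0,0,0],"hand": 62},{"slide": [0,0,0],"turn": [0,0,0],"hand": 62}])

```text
clock: 23.3
eef_pos: [486.1, 237.8, 181.5]
tool_rot: [3.138, -0.0, 1.592]
force: [0.3, -0.6, -0.4]
width: 61.9
```

Run:
```python
from h import *
mv(446,331.5,100,np.pi/2+.08)
p,d=get_image('wrist');cv2.imwrite('pics/w16.png',p)
grips(p,d,calibration('wrist'))
p,d=get_image('side');crop(p,200,150,360,270,5,'pics/s16.png')
```

```text
pos [486.1 237.8 181.5] rot [ 3.1384e+00 -1.0000e-04  1.5923e+00] w 61.9 F [ 0.3 -0.6 -0.4] t 23.3
slide [ 94.5 -38.4  81.4]
turn [ 0.2  0.  -3.3]
red 642 ctr [594.1 260.1] size 12.6 39.0 ang 16.1 z 34.0 40.1 42.4
yellow 822 ctr [447.7 332.4] size 11.6 39.7 ang 4.6 z 34.0 40.2 42.2
blue 148 ctr [478.4  65. ] size 38.8 9.2 ang 76.7 z 41.4 45.2 47.9
```

View pics/w16.png

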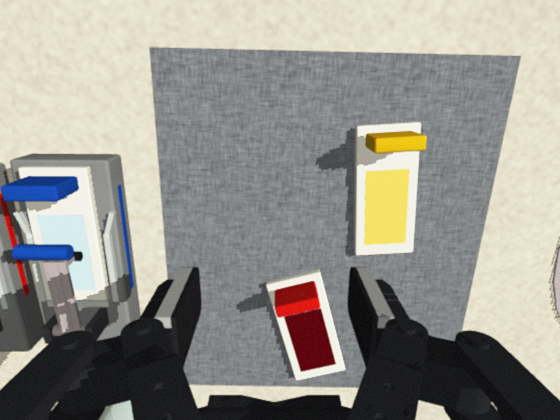

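View pics/s16.png

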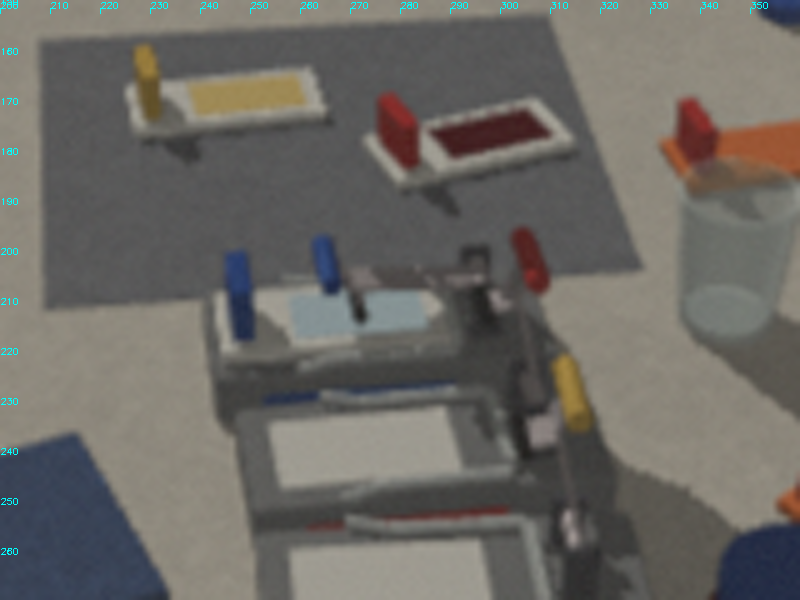

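Request:
play_rows(targets=[{"slide": [7,35,15],"turn": [0,0,-5],"hand": 62},{"slide": [4,36,20],"turn": [0,0,-5],"hand": 62},{"slide": [-1,37,30],"turn": [0,0,-5],"hand": 62},{"slide": [0,0,0],"turn": [0,0,0],"hand": 62},{"slide": [0,0,0],"turn": [0,0,0],"hand": 62}])

```text
clock: 24.02
eef_pos: [592.7, 258.9, 117.0]
tool_rot: [3.139, -0.0, 1.851]
force: [-0.3, 0.2, -0.6]
width: 61.8
```

Run:
```python
from h import *
p,d=get_image('wrist');cv2.imwrite('pics/w17.png',p)
grips(p,d,calibration('wrist'))
mv(593.3,259.3,13,np.pi/2+.28)
```

```text
red 1164 ctr [593.3 261.3] size 11.2 39.3 ang 16.0 z 34.0 40.6 42.7
yellow 1750 ctr [447.7 333.8] size 12.6 39.9 ang 5.4 z 34.0 40.5 43.5
blue none 0
pos [592.6 259.6 117.6] rot [ 3.1386e+00 -6.0000e-04  1.8519e+00] w 62.2 F [-0.5  0.3  0.6] t 24.07
slide [ -0.5   0.3 104.6]
turn [ 0.2 -0.   0.1]
```

View pics/w17.png

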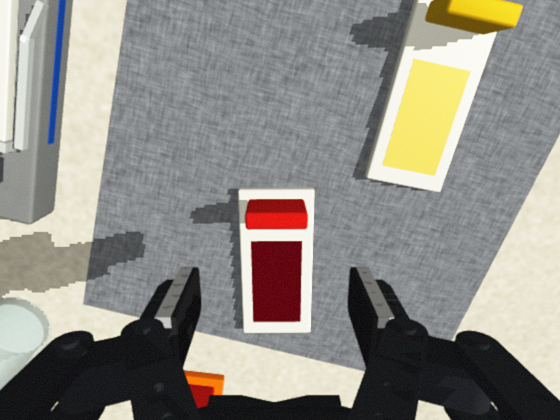

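Request:
play_rows(targets=[{"slide": [0,0.3,40],"turn": [0,0,0],"hand": 62},{"slide": [0,0,30],"turn": [0,0,0],"hand": 62},{"slide": [0,0,20],"turn": [0,0,0],"hand": 62},{"slide": [0,0,14],"turn": [0,0,0],"hand": 62},{"slide": [0,0,0],"turn": [0,0,0],"hand": 62}])

```text
clock: 24.7
eef_pos: [593.1, 261.0, 12.5]
tool_rot: [3.139, -0.001, 1.854]
force: [0.2, 0.1, -0.7]
width: 62.3
```

Run:
```python
from h import *
p,d=get_image('wrist');cv2.imwrite('pics/w18.png',p)
mv(593.3,259.8,13,np.pi/2+.28)
```

```text
pos [593.8 261.1  13.3] rot [ 3.1379e+00 -7.0000e-04  1.8544e+00] w 62.0 F [0.5 0.7 0.7] t 24.75
slide [-1.1 -0.8  0.3]
turn [ 0.2 -0.   0.2]
```

View pics/w18.png

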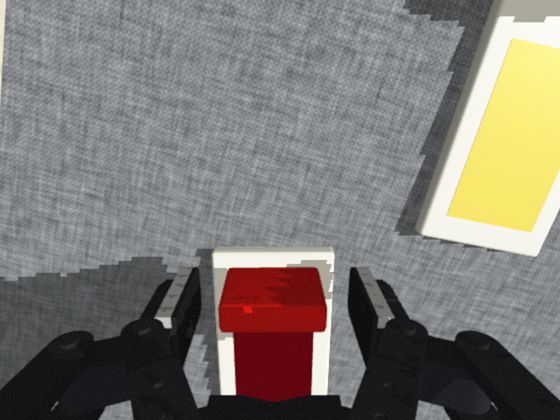

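Request:
play_rows(targets=[{"slide": [-1,0,0],"turn": [0,0,0],"hand": 30},{"slide": [0,0,0],"turn": [0,0,0],"hand": 30},{"slide": [0,0,0],"turn": [0,0,0],"hand": 30},{"slide": [0,0,0],"turn": [0,0,0],"hand": 30}])

```text
clock: 25.25
eef_pos: [594.8, 260.2, 14.2]
tool_rot: [3.136, -0.001, 1.854]
force: [-0.7, -0.5, 6.5]
width: 38.8
```

Request:
play_rows(targets=[{"slide": [0,0,-25],"turn": [0,0,0],"hand": 30},{"slide": [0,0,-40],"turn": [0,0,0],"hand": 30},{"slide": [0,0,-40],"turn": [0,0,7],"hand": 30},{"slide": [0,-35,0],"turn": [0,0,7.1],"hand": 30},{"slide": [0,-45,0],"turn": [0,0,0],"hand": 30}])

```text
clock: 25.88
eef_pos: [514.0, 252.2, 118.2]
tool_rot: [3.137, -0.001, 1.606]
force: [-0.4, -0.1, -0.6]
width: 38.6
```

Request:
play_rows(targets=[{"slide": [-45,-20,0],"turn": [0,0,0],"hand": 30},{"slide": [-50,-20,0],"turn": [0,0,0],"hand": 30},{"slide": [-50,-20,0],"turn": [0,0,0],"hand": 30},{"slide": [0,0,0],"turn": [0,0,0],"hand": 30}])

```text
clock: 26.38
eef_pos: [457.7, 101.2, 117.8]
tool_rot: [3.14, -0.0, 1.601]
force: [-0.5, 1.4, -0.4]
width: 38.7
```

Run:
```python
from h import *
mv(420.1,-42.5,80,np.pi/2+.037)
p,d=get_image('wrist');cv2.imwrite('pics/w19.png',p)
```

```text
pos [457.7 101.2 117.8] rot [ 3.1402e+00 -3.0000e-04  1.6005e+00] w 38.7 F [-0.5  1.4 -0.4] t 26.38
slide [-142.5  -41.9   37.7]
turn [ 0.1 -0.  -0.4]
```

View pics/w19.png

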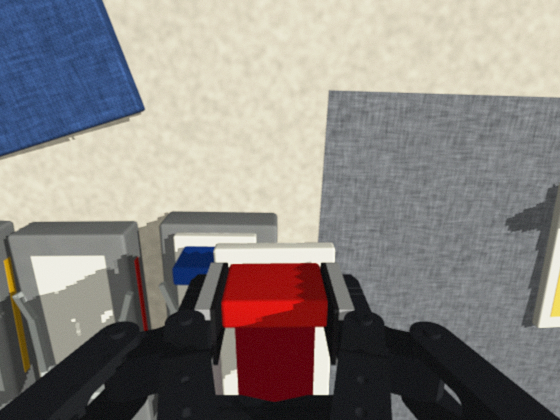

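Request:
play_rows(targets=[{"slide": [-48,-14,0],"turn": [0,0,-0.4],"hand": 30},{"slide": [-48,-14,0],"turn": [0,0,0],"hand": 30},{"slide": [-46,-14,0],"turn": [0,0,0],"hand": 30},{"slide": [0,0,30],"turn": [0,0,0],"hand": 30},{"slide": [0,0,0],"turn": [0,0,0],"hand": 30}])

```text
clock: 27.05
eef_pos: [423.2, -37.3, 85.9]
tool_rot: [3.141, -0.003, 1.615]
force: [-0.7, 0.2, -0.5]
width: 38.9
```

Request:
play_rows(targets=[{"slide": [0,0,0],"turn": [0,0,0],"hand": 30},{"slide": [0,0,0],"turn": [0,0,0],"hand": 30}])

```text
clock: 27.3
eef_pos: [424.4, -37.3, 87.5]
tool_rot: [3.137, -0.001, 1.617]
force: [0.1, -0.0, -0.9]
width: 38.8
```

Run:
```python
from h import *
mv(420.1,-42.5,47,np.pi/2+.037)
p,d=get_image('top');crop(p,220,140,360,260,5,'pics/t20.png')
```

```text
pos [424.4 -37.3  87.5] rot [ 3.1374e+00 -1.4000e-03  1.6173e+00] w 38.8 F [ 0.1 -0.  -0.9] t 27.3
slide [-5.1 -4.7 40.4]
turn [ 0.2 -0.1  0.5]
```

View pics/t20.png

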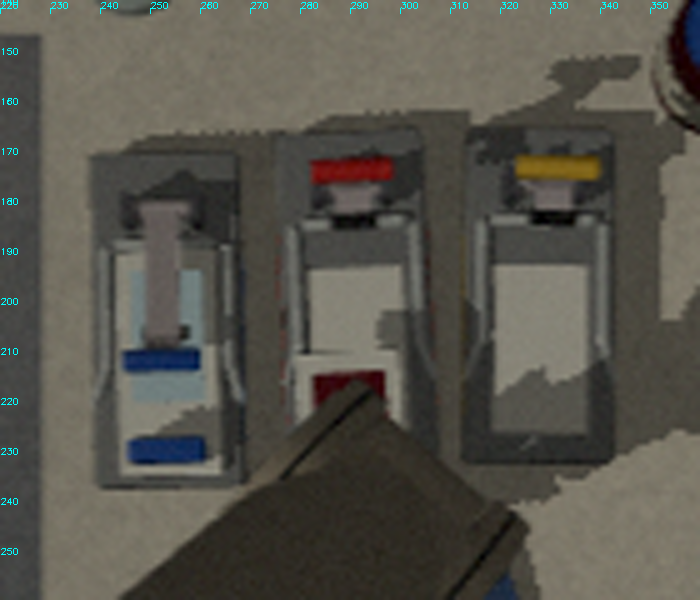

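Request:
play_rows(targets=[{"slide": [-5,-4.7,20],"turn": [0.2,0,0.5],"hand": 30},{"slide": [0,0,15],"turn": [0,0,0],"hand": 30},{"slide": [0,0,0],"turn": [0,0,0],"hand": 30},{"slide": [0,0,0],"turn": [0,0,0],"hand": 30}])

```text
clock: 27.85
eef_pos: [419.5, -43.1, 52.4]
tool_rot: [3.141, -0.001, 1.607]
force: [0.2, -0.0, -0.7]
width: 38.8
```

Run:
```python
from h import *
mv(420.1,-42.5,47,np.pi/2+.037)
p,d=get_image('top');crop(p,220,140,360,260,5,'pics/t21.png')
```

```text
pos [419.5 -43.1  52.4] rot [ 3.1414e+00 -1.3000e-03  1.6071e+00] w 38.8 F [ 0.2 -0.  -0.7] t 27.85
slide [0.6 0.6 5.4]
turn [ 0.  -0.1 -0. ]
```

View pics/t21.png

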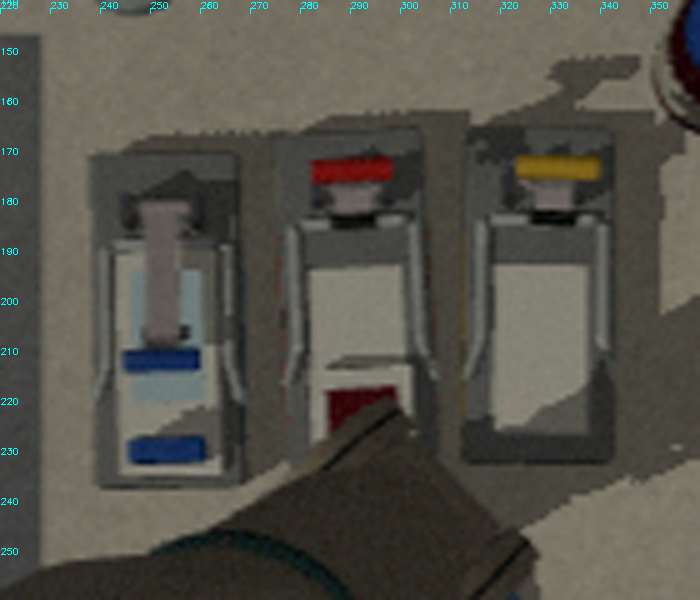

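Request:
play_rows(targets=[{"slide": [0,0,6],"turn": [0,0,0],"hand": 30},{"slide": [0,0,0],"turn": [0,0,0],"hand": 30}])

```text
clock: 28.15
eef_pos: [419.0, -43.1, 45.7]
tool_rot: [-3.141, -0.002, 1.607]
force: [0.3, 0.6, -1.7]
width: 38.6
```

Request:
play_rows(targets=[{"slide": [0,12,0],"turn": [0,0,0],"hand": 30},{"slide": [0,12,0],"turn": [0,0,0],"hand": 30},{"slide": [0,12,0],"turn": [0,0,0],"hand": 30},{"slide": [0,12,0],"turn": [0,0,0],"hand": 30},{"slide": [0,10,0],"turn": [0,0,0],"hand": 30}])

```text
clock: 28.78
eef_pos: [478.0, -41.0, 45.7]
tool_rot: [-3.141, -0.001, 1.607]
force: [-0.1, 0.5, -1.6]
width: 38.8
```

Run:
```python
from h import *
mv(492,-39.9,45,np.pi/2+.037)
p,d=get_image('top');crop(p,220,140,360,260,5,'pics/t22.png')
```

```text
pos [478.  -41.   45.7] rot [-3.1411e+00 -1.2000e-03  1.6070e+00] w 38.8 F [-0.1  0.5 -1.6] t 28.77
slide [ 0.6 14.   0.7]
turn [-0.  -0.1 -0. ]
```

View pics/t22.png

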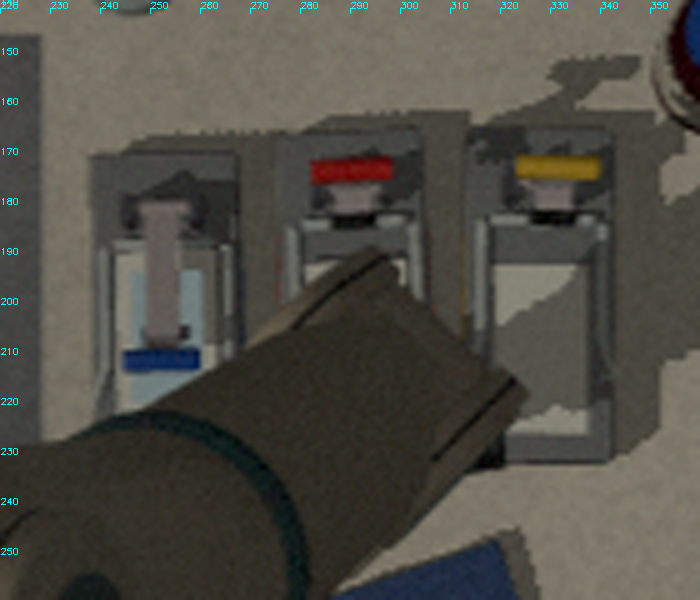

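Request:
play_rows(targets=[{"slide": [0.5,8,0.8],"turn": [0,0,0],"hand": 30},{"slide": [0,4,0],"turn": [0,0,0],"hand": 30},{"slide": [0,0,0],"turn": [0,0,0],"hand": 30}])

```text
clock: 29.2
eef_pos: [489.2, -40.2, 44.9]
tool_rot: [-3.141, -0.001, 1.607]
force: [0.3, -0.2, -1.2]
width: 38.7
```

Request:
play_rows(targets=[{"slide": [0,2,0],"turn": [0,0,0],"hand": 30},{"slide": [0,0,0],"turn": [0,0,0],"hand": 30}])

```text
clock: 29.45
eef_pos: [491.0, -40.2, 45.0]
tool_rot: [-3.141, -0.001, 1.606]
force: [-0.2, -0.3, -1.5]
width: 38.5
```

Request:
play_rows(targets=[{"slide": [0,2,0],"turn": [0,0,0],"hand": 30},{"slide": [0,0,0],"turn": [0,0,0],"hand": 30}])

```text
clock: 29.7
eef_pos: [493.2, -40.1, 45.0]
tool_rot: [-3.141, -0.001, 1.607]
force: [0.3, -0.0, -0.7]
width: 38.9
```

Request:
play_rows(targets=[{"slide": [0,2,0],"turn": [0,0,0],"hand": 30},{"slide": [0,0,0],"turn": [0,0,0],"hand": 30}])

```text
clock: 29.95
eef_pos: [494.5, -39.9, 44.9]
tool_rot: [-3.14, -0.002, 1.606]
force: [-0.8, 0.2, -0.5]
width: 38.7
```

Request:
play_rows(targets=[{"slide": [0,2,0],"turn": [0,0,0],"hand": 30},{"slide": [0,0,0],"turn": [0,0,0],"hand": 30}])

```text
clock: 30.2
eef_pos: [494.4, -39.7, 44.6]
tool_rot: [-3.136, -0.003, 1.606]
force: [-6.2, 0.2, 2.2]
width: 38.9
```

Request:
play_rows(targets=[{"slide": [0,1.5,0],"turn": [0,0,0],"hand": 30},{"slide": [0,0,0],"turn": [0,0,0],"hand": 30}])

```text
clock: 30.45
eef_pos: [494.4, -39.7, 44.5]
tool_rot: [-3.134, -0.003, 1.605]
force: [-9.3, -0.3, 2.1]
width: 38.9
```

Request:
play_rows(targets=[{"slide": [0,0,0],"turn": [0,0,0],"hand": 58},{"slide": [0,0,0],"turn": [0,0,0],"hand": 58},{"slide": [0,-3,-45],"turn": [0,0,0],"hand": 58},{"slide": [0,0,-55],"turn": [0,0,0],"hand": 62},{"slide": [0,0,-15],"turn": [0,0,0],"hand": 62}])

```text
clock: 31.08
eef_pos: [498.1, -40.6, 163.0]
tool_rot: [3.136, -0.001, 1.607]
force: [-0.1, -0.1, -0.2]
width: 61.9
```

Run:
```python
from h import *
mv(613.5,-35.5,161,np.pi/2+.037)
p,d=get_image('wrist');cv2.imwrite('pics/w23.png',p)
grips(p,d,calibration('wrist'),64,76)
```

```text
pos [498.1 -40.6 163. ] rot [ 3.1359e+00 -6.0000e-04  1.6070e+00] w 61.9 F [-0.1 -0.1 -0.2] t 31.07
slide [  0.9 115.5   2.7]
turn [ 0.3 -0.  -0. ]
red 1040 ctr [493.6 -39.4] size 11.4 38.4 ang 2.2 z 64.1 70.3 72.5
yellow none 0
blue 1078 ctr [483.2  62.4] size 11.2 39.1 ang 1.0 z 64.0 70.3 72.3
```

View pics/w23.png

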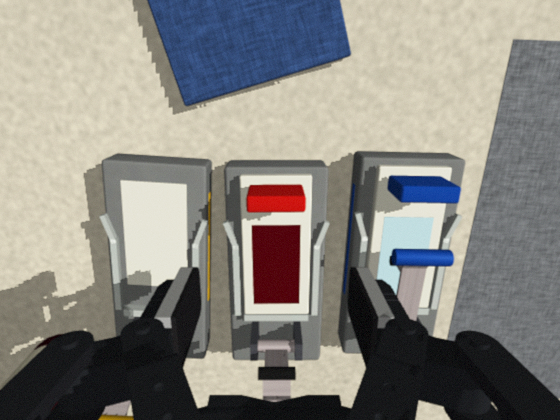

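Request:
play_rows(targets=[{"slide": [0.5,38,-4],"turn": [0.3,0,0],"hand": 62},{"slide": [0,38,0],"turn": [0,0,0],"hand": 62},{"slide": [0,38,0],"turn": [0,0,0],"hand": 62},{"slide": [0,0,0],"turn": [0,0,0],"hand": 62},{"slide": [0,0,0],"turn": [0,0,0],"hand": 62}])

```text
clock: 31.75
eef_pos: [608.2, -35.6, 162.1]
tool_rot: [-3.133, -0.002, 1.606]
force: [-1.0, 0.7, -0.0]
width: 61.8
```

Run:
```python
from h import *
mv(613.5,-35.5,118,np.pi/2+.037)
p,d=get_image('wrist');cv2.imwrite('pics/w24.png',p)
grips(p,d,calibration('wrist'),130,146)
```

```text
pos [608.2 -35.6 162.1] rot [-3.1329e+00 -1.8000e-03  1.6062e+00] w 61.8 F [-1.   0.7 -0. ] t 31.75
slide [-0.2  5.7 44.1]
turn [-0.5 -0.1 -0.1]
red 1758 ctr [614.6 -34.9] size 10.6 39.6 ang 2.0 z 134.3 141.1 143.8
yellow 2010 ctr [ 614.9 -136.3] size 41.1 11.6 ang 87.2 z 131.4 141.0 143.7
blue none 0
```

View pics/w24.png

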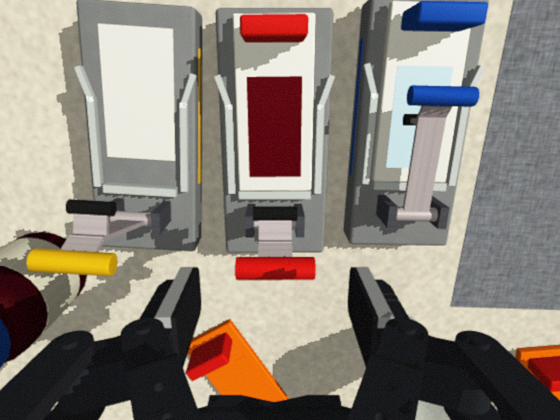

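Request:
play_rows(targets=[{"slide": [0,6,20],"turn": [-0.5,0,0],"hand": 62},{"slide": [0,0,20],"turn": [0,0,0],"hand": 62},{"slide": [0,0,3],"turn": [0,0,0],"hand": 62},{"slide": [0,0,0],"turn": [0,0,0],"hand": 62},{"slide": [0,0,0],"turn": [0,0,0],"hand": 62}])

```text
clock: 32.42
eef_pos: [615.8, -35.5, 121.1]
tool_rot: [3.138, -0.001, 1.606]
force: [-0.1, -1.1, -0.0]
width: 61.8
```

Request:
play_rows(targets=[{"slide": [0,0,0],"turn": [0,0,0],"hand": 30},{"slide": [0,0,0],"turn": [0,0,0],"hand": 30},{"slide": [0,0,0],"turn": [0,0,0],"hand": 30},{"slide": [0,0,0],"turn": [0,0,0],"hand": 30}])

```text
clock: 32.92
eef_pos: [615.8, -34.9, 121.4]
tool_rot: [3.138, -0.002, 1.607]
force: [-1.3, 0.9, 6.5]
width: 37.9
```

Request:
play_rows(targets=[{"slide": [0,-20.5,4.2],"turn": [0,0,0],"hand": 30},{"slide": [0,-18.8,9.1],"turn": [0,0,0],"hand": 30},{"slide": [0,-15.9,13.5],"turn": [0,0,0],"hand": 30},{"slide": [0,-12.2,17.1],"turn": [0,0,0],"hand": 30},{"slide": [0,-7.1,17.9],"turn": [0,0,0],"hand": 30}])

```text
clock: 33.55
eef_pos: [540.4, -37.7, 59.1]
tool_rot: [3.139, -0.002, 1.606]
force: [-0.9, -0.2, 5.2]
width: 38.1
```

Request:
play_rows(targets=[{"slide": [0,-1,3],"turn": [0,0,0],"hand": 30},{"slide": [0,0,0],"turn": [0,0,0],"hand": 30}])

```text
clock: 33.8
eef_pos: [539.1, -37.6, 55.6]
tool_rot: [3.141, -0.002, 1.607]
force: [-4.7, 0.7, 4.6]
width: 38.0
```

Request:
play_rows(targets=[{"slide": [0,0,0],"turn": [0,0,0],"hand": 62},{"slide": [0,0,0],"turn": [0,0,0],"hand": 62},{"slide": [0,0,-50],"turn": [0,0,0],"hand": 62},{"slide": [0,-20,-60],"turn": [0,0,0],"hand": 62},{"slide": [60,-20,-20],"turn": [0,0,0],"hand": 62}])

```text
clock: 34.42
eef_pos: [502.1, 12.6, 187.5]
tool_rot: [3.13, 0.002, 1.598]
force: [1.3, 2.0, 0.7]
width: 62.1
```

Request:
play_rows(targets=[{"slide": [60,0,0],"turn": [0,0,0],"hand": 62},{"slide": [60,0,0],"turn": [0,0,0],"hand": 62},{"slide": [60,0,0],"turn": [0,0,0],"hand": 62},{"slide": [60,-15,0],"turn": [0,0,-2.5],"hand": 62},{"slide": [55,-15,20],"turn": [0,0,0],"hand": 62}])

```text
clock: 35.05
eef_pos: [457.5, 313.2, 165.1]
tool_rot: [3.134, -0.004, 1.651]
force: [0.3, 0.6, 0.0]
width: 62.0
```

Request:
play_rows(targets=[{"slide": [0,0,30],"turn": [0,0,0],"hand": 62},{"slide": [0,0,0],"turn": [0,0,0],"hand": 62},{"slide": [0,0,0],"turn": [0,0,0],"hand": 62}])

```text
clock: 35.42
eef_pos: [457.8, 309.1, 135.0]
tool_rot: [3.137, -0.001, 1.648]
force: [0.2, 0.5, 0.1]
width: 62.1
```

Run:
```python
from h import *
p,d=get_image('wrist');cv2.imwrite('pics/w25.png',p)
grips(p,d,calibration('wrist'))
mv(447,332.5,13,np.pi/2+.08)
p,d=get_image('side');crop(p,200,150,360,270,5,'pics/s25.png')
```

```text
red none 0
yellow 1058 ctr [447.2 333.5] size 11.6 38.9 ang 4.5 z 34.0 40.3 42.5
blue none 0
pos [458.  309.2 135.2] rot [ 3.1364e+00 -1.8000e-03  1.6479e+00] w 62.3 F [-0.   0.4  0.2] t 35.48
slide [ 23.9  -9.8 122.2]
turn [ 0.3 -0.1 -0.2]
```

View pics/w25.png

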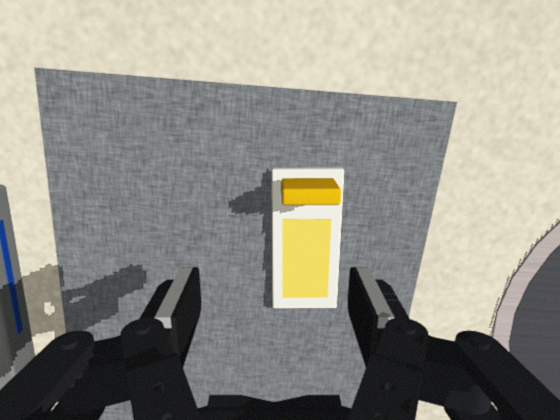

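View pics/s25.png

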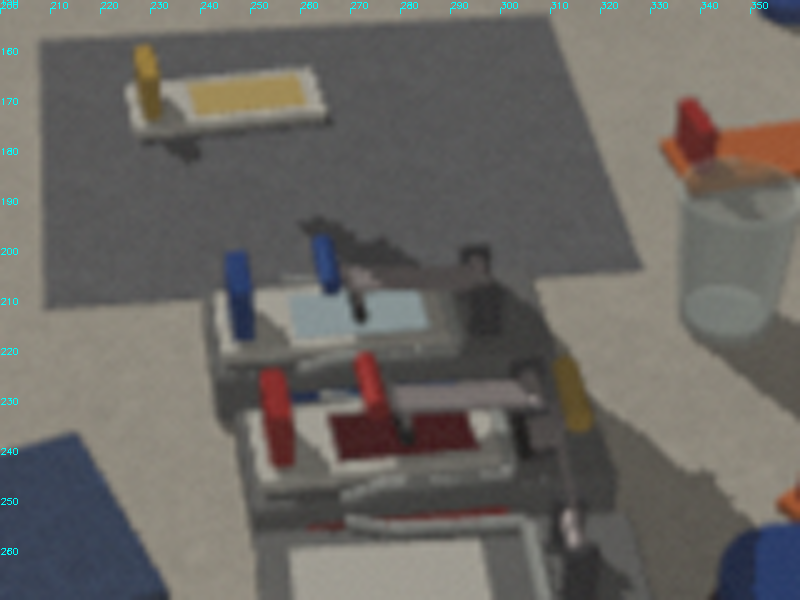

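Red is clipped too. Now grasping yellow.

Request:
play_rows(targets=[{"slide": [24,-10,40],"turn": [0.3,0,-0.2],"hand": 62},{"slide": [0,0,40],"turn": [0,0,0],"hand": 62},{"slide": [0,0,0],"turn": [0,0,0],"hand": 62},{"slide": [0,0,0],"turn": [0,0,0],"hand": 62}])

```text
clock: 36.02
eef_pos: [446.3, 332.8, 55.6]
tool_rot: [3.141, -0.002, 1.652]
force: [0.9, 0.8, -0.1]
width: 62.1
```

Run:
```python
from h import *
p,d=get_image('wrist');cv2.imwrite('pics/w26.png',p)
grips(p,d,calibration('wrist'))
mv(447,332.5,13,np.pi/2+.08)
```

```text
red none 0
yellow 2107 ctr [447.  333.7] size 12.3 39.4 ang 4.5 z 34.0 40.2 42.4
blue none 0
pos [446.4 333.2  55.9] rot [ 3.1409e+00 -2.5000e-03  1.6523e+00] w 61.8 F [ 0.3 -0.3 -0.1] t 36.08
slide [-0.8  0.5 42.9]
turn [ 0.  -0.1  0.1]
```

View pics/w26.png

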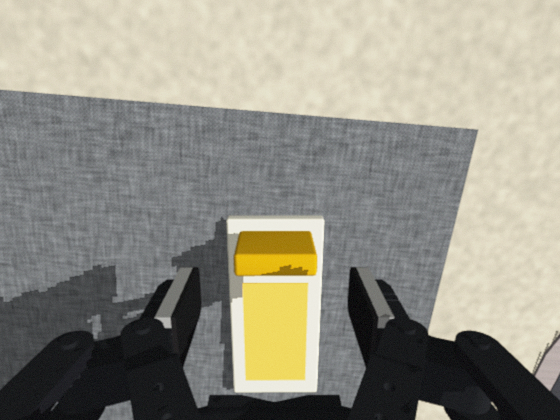

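Request:
play_rows(targets=[{"slide": [0,0.5,25],"turn": [0,0,0],"hand": 62},{"slide": [0,0,17.5],"turn": [0,0,0],"hand": 62},{"slide": [0,0,0],"turn": [0,0,0],"hand": 62},{"slide": [0,0,0],"turn": [0,0,0],"hand": 62},{"slide": [0,0,0],"turn": [0,0,0],"hand": 30}])

```text
clock: 36.7
eef_pos: [445.5, 333.6, 12.2]
tool_rot: [-3.14, -0.002, 1.654]
force: [-0.0, -0.2, -0.1]
width: 44.6
```

Request:
play_rows(targets=[{"slide": [0,0,0],"turn": [0,0,0],"hand": 30},{"slide": [0,0,0],"turn": [0,0,0],"hand": 30},{"slide": [0,0,0],"turn": [0,0,0],"hand": 30}])

```text
clock: 37.08
eef_pos: [445.5, 333.7, 12.4]
tool_rot: [-3.14, -0.002, 1.654]
force: [-1.4, -0.0, 5.3]
width: 38.7
```

Request:
play_rows(targets=[{"slide": [0,0,-25],"turn": [0,0,0],"hand": 30},{"slide": [0,0,-50],"turn": [0,0,0],"hand": 30},{"slide": [0,0,-50],"turn": [0,0,6.4],"hand": 30},{"slide": [-45,0,0],"turn": [0,0,0],"hand": 30},{"slide": [-55,0,0],"turn": [0,0,0],"hand": 30}])

```text
clock: 37.7
eef_pos: [442.6, 233.6, 137.0]
tool_rot: [-3.141, -0.002, 1.546]
force: [1.3, -1.1, -0.7]
width: 39.1
```

Request:
play_rows(targets=[{"slide": [-55,0,0],"turn": [0,0,0],"hand": 30},{"slide": [-55,0,0],"turn": [0,0,0],"hand": 30},{"slide": [-55,0,0],"turn": [0,0,0],"hand": 30},{"slide": [-55,-5,0],"turn": [0,0,0],"hand": 30},{"slide": [-55,-5,0],"turn": [0,0,0],"hand": 30}])

```text
clock: 38.33
eef_pos: [424.3, -43.0, 136.3]
tool_rot: [-3.14, -0.001, 1.542]
force: [1.0, 1.5, -0.5]
width: 38.7
```

Request:
play_rows(targets=[{"slide": [-50,-5,0],"turn": [0,0,0],"hand": 30},{"slide": [-30,0,0],"turn": [0,0,0],"hand": 30},{"slide": [0,0,0],"turn": [0,0,0],"hand": 30},{"slide": [0,0,0],"turn": [0,0,0],"hand": 30}])

```text
clock: 38.83
eef_pos: [417.1, -120.3, 135.9]
tool_rot: [-3.139, -0.002, 1.542]
force: [0.2, -0.5, -1.0]
width: 38.9
```

Run:
```python
from h import *
mv(420.6,-130.5,52,np.pi/2-.03)
p,d=get_image('wrist');cv2.imwrite('pics/w27.png',p)
```

```text
pos [ 417.1 -120.3  135.9] rot [-3.1387e+00 -2.0000e-03  1.5425e+00] w 38.9 F [ 0.2 -0.5 -1. ] t 38.83
slide [-10.2   4.   83.9]
turn [-0.2 -0.1  0.1]
```

View pics/w27.png

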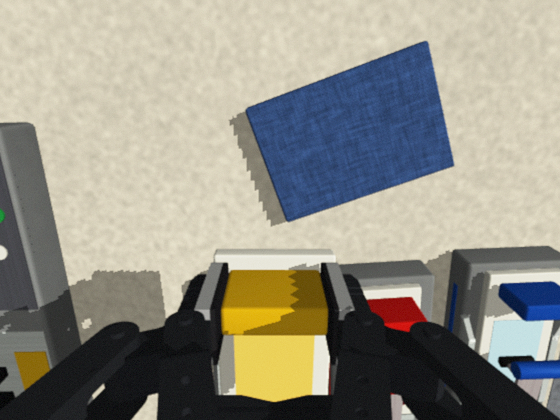

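Request:
play_rows(targets=[{"slide": [-10.2,4,40],"turn": [-0.2,0,0],"hand": 30},{"slide": [0,0,40],"turn": [0,0,0],"hand": 30},{"slide": [0,0,0],"turn": [0,0,0],"hand": 30},{"slide": [0,0,0],"turn": [0,0,0],"hand": 30}])

```text
clock: 39.38
eef_pos: [421.2, -131.0, 56.7]
tool_rot: [3.14, -0.001, 1.543]
force: [0.3, -0.2, -0.5]
width: 38.9
```

Run:
```python
from h import *
mv(420.6,-130.5,44,np.pi/2-.03)
p,d=get_image('top');crop(p,220,140,360,260,5,'pics/t28.png')
```

```text
pos [ 421.2 -131.    56.7] rot [ 3.1401e+00 -1.0000e-03  1.5430e+00] w 38.9 F [ 0.3 -0.2 -0.5] t 39.38
slide [ 0.4 -0.7 12.7]
turn [ 0.1 -0.1  0.1]
```

View pics/t28.png

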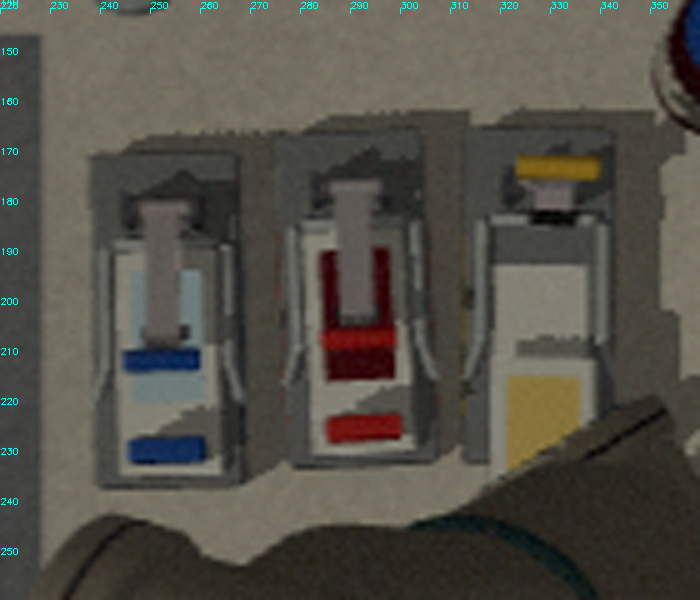

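Request:
play_rows(targets=[{"slide": [0,0,11.5],"turn": [0,0,0],"hand": 30},{"slide": [0,0,0],"turn": [0,0,0],"hand": 30},{"slide": [0,0,0],"turn": [0,0,0],"hand": 30}])

```text
clock: 39.8
eef_pos: [420.9, -131.3, 44.6]
tool_rot: [3.14, -0.001, 1.542]
force: [-0.4, -0.3, -0.9]
width: 38.8
```

Request:
play_rows(targets=[{"slide": [0,12,0],"turn": [0,0,0],"hand": 30},{"slide": [0,12,0],"turn": [0,0,0],"hand": 30},{"slide": [0,12,0],"turn": [0,0,0],"hand": 30},{"slide": [0,12,0],"turn": [0,0,0],"hand": 30},{"slide": [0,10,0],"turn": [0,0,0],"hand": 30}])

```text
clock: 40.42
eef_pos: [479.8, -133.0, 44.4]
tool_rot: [3.14, -0.001, 1.543]
force: [-0.4, -0.1, -0.9]
width: 39.1
```

Run:
```python
from h import *
mv(492.5,-132.7,43,np.pi/2-.03)
p,d=get_image('top');crop(p,220,140,360,260,5,'pics/t29.png')
```

```text
pos [ 479.8 -133.    44.4] rot [ 3.1405e+00 -9.0000e-04  1.5425e+00] w 39.1 F [-0.4 -0.1 -0.9] t 40.42
slide [ 0.6 12.7  1.4]
turn [ 0.1 -0.   0.1]
```

View pics/t29.png

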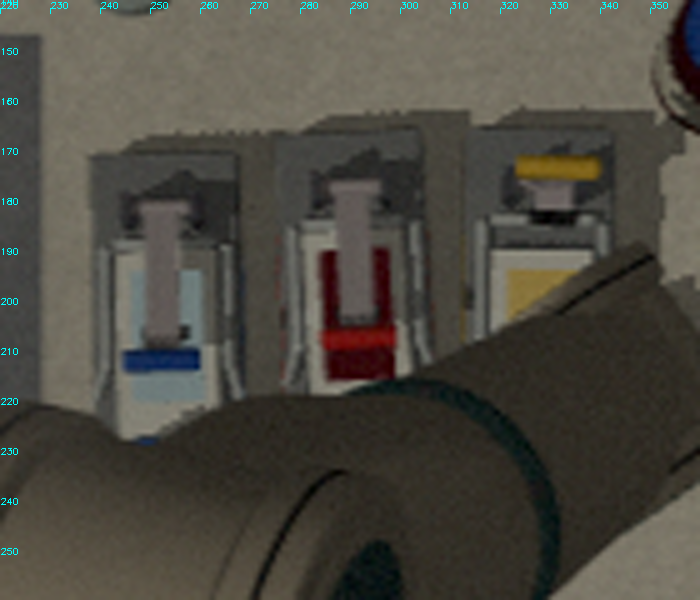

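Request:
play_rows(targets=[{"slide": [0,7,1],"turn": [0,0,0],"hand": 30},{"slide": [0,4,0],"turn": [0,0,0],"hand": 30},{"slide": [0,0,0],"turn": [0,0,0],"hand": 30}])

```text
clock: 40.85
eef_pos: [489.9, -133.4, 43.5]
tool_rot: [3.141, -0.001, 1.542]
force: [-0.0, 0.3, -1.2]
width: 38.9
```

Request:
play_rows(targets=[{"slide": [0,2,0],"turn": [0,0,0],"hand": 30},{"slide": [0,0,0],"turn": [0,0,0],"hand": 30}])

```text
clock: 41.1
eef_pos: [491.9, -133.4, 43.6]
tool_rot: [3.141, -0.001, 1.542]
force: [-0.1, 0.3, -0.8]
width: 39.0
```

Request:
play_rows(targets=[{"slide": [0,2,0],"turn": [0,0,0],"hand": 30},{"slide": [0,0,0],"turn": [0,0,0],"hand": 30}])

```text
clock: 41.35
eef_pos: [492.4, -133.4, 43.3]
tool_rot: [-3.14, -0.002, 1.542]
force: [-5.0, -0.6, 0.5]
width: 38.9
```

Request:
play_rows(targets=[{"slide": [0,2,0],"turn": [0,0,0],"hand": 30},{"slide": [0,0,0],"turn": [0,0,0],"hand": 30}])

```text
clock: 41.6
eef_pos: [492.4, -133.4, 43.0]
tool_rot: [-3.137, -0.002, 1.541]
force: [-8.5, -0.4, 2.1]
width: 38.7
```

Home. Releasing, checking, then the yellow clip.

Request:
play_rows(targets=[{"slide": [0,0,0],"turn": [0,0,0],"hand": 58},{"slide": [0,0,0],"turn": [0,0,0],"hand": 58},{"slide": [0,-2,-45],"turn": [0,0,0],"hand": 58},{"slide": [0,0,-55],"turn": [0,0,0],"hand": 62},{"slide": [0,0,-20],"turn": [0,0,0],"hand": 62}])

```text
clock: 42.22
eef_pos: [496.0, -134.3, 166.6]
tool_rot: [3.135, 0.0, 1.542]
force: [-0.0, 0.6, -0.8]
width: 62.1
```

Run:
```python
from h import *
mv(614.5,-136.5,163,np.pi/2-.03)
p,d=get_image('wrist');cv2.imwrite('pics/w30.png',p)
grips(p,d,calibration('wrist'),64,76)
```

```text
pos [ 496.  -134.3  166.6] rot [3.1346e+00 3.0000e-04 1.5424e+00] w 62.1 F [-0.   0.6 -0.8] t 42.23
slide [  1.2 118.5   4.5]
turn [0.4 0.  0.1]
red 1093 ctr [494.4 -39.7] size 11.6 40.1 ang 1.9 z 64.0 71.1 73.9
yellow 1035 ctr [ 494.5 -133.4] size 39.3 11.6 ang 87.6 z 64.1 71.2 73.2
blue 475 ctr [484.   49.6] size 16.2 11.3 ang 89.0 z 64.2 70.8 72.7
```

View pics/w30.png

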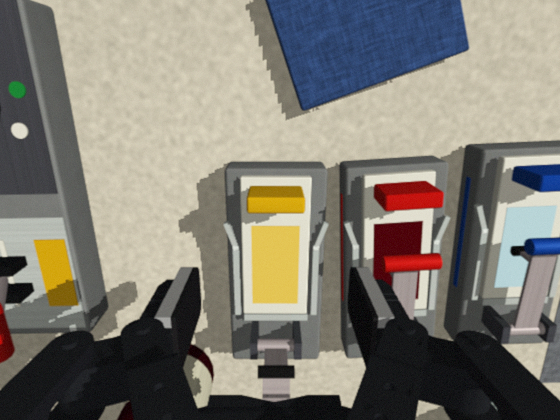

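Request:
play_rows(targets=[{"slide": [0,38,0],"turn": [0.4,0,0],"hand": 62},{"slide": [0,39,0],"turn": [0,0,0],"hand": 62},{"slide": [0,39,0],"turn": [0,0,0],"hand": 62},{"slide": [0,0,0],"turn": [0,0,0],"hand": 62},{"slide": [0,0,0],"turn": [0,0,0],"hand": 62}])

```text
clock: 42.9
eef_pos: [608.8, -136.9, 162.4]
tool_rot: [-3.134, -0.001, 1.542]
force: [-0.9, 0.0, -0.2]
width: 62.1
```

Run:
```python
from h import *
mv(614.5,-136.8,119,np.pi/2-.03)
p,d=get_image('wrist');cv2.imwrite('pics/w31.png',p)
grips(p,d,calibration('wrist'),130,146)
```

```text
pos [ 608.8 -136.9  162.4] rot [-3.1341e+00 -1.3000e-03  1.5417e+00] w 62.1 F [-0.9  0.  -0.2] t 42.9
slide [ 0.2  6.  43.3]
turn [-0.4 -0.1  0.1]
red none 0
yellow 1736 ctr [ 614.3 -136.7] size 39.5 10.3 ang 88.0 z 134.3 141.0 143.4
blue none 0
```

View pics/w31.png

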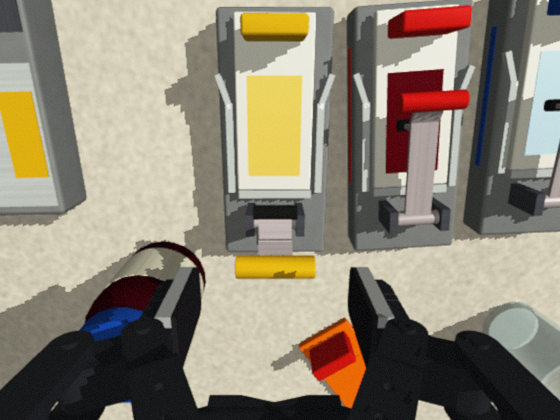

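Run:
```python
from h import *
print(px2w('top',368.5,147,115),px2w('top',366,158,0))
```

```text
[ 683.02255158 -235.93047891  115.        ] [ 679.61863054 -247.37190265    0.        ]
```

Request:
play_rows(targets=[{"slide": [0,6,20],"turn": [-0.4,0,0],"hand": 62},{"slide": [0,0,20],"turn": [0,0,0],"hand": 62},{"slide": [0,0,3],"turn": [0,0,0],"hand": 62},{"slide": [0,0,0],"turn": [0,0,0],"hand": 62},{"slide": [0,0,0],"turn": [0,0,0],"hand": 62}])

```text
clock: 43.58
eef_pos: [615.9, -137.4, 120.7]
tool_rot: [3.14, -0.001, 1.542]
force: [0.7, -0.1, 0.1]
width: 61.7
```

Request:
play_rows(targets=[{"slide": [0,0,0],"turn": [0,0,0],"hand": 30},{"slide": [0,0,0],"turn": [0,0,0],"hand": 30},{"slide": [0,0,0],"turn": [0,0,0],"hand": 30},{"slide": [0,0,0],"turn": [0,0,0],"hand": 30}])

```text
clock: 44.08
eef_pos: [615.9, -136.7, 121.0]
tool_rot: [3.14, -0.002, 1.542]
force: [-0.0, 1.0, 5.0]
width: 38.1
```

Request:
play_rows(targets=[{"slide": [0,-20.5,4.2],"turn": [0,0,0],"hand": 30},{"slide": [0,-18.8,9.1],"turn": [0,0,0],"hand": 30},{"slide": [0,-15.9,13.5],"turn": [0,0,0],"hand": 30},{"slide": [0,-12.2,17.1],"turn": [0,0,0],"hand": 30},{"slide": [0,-7.1,17.9],"turn": [0,0,0],"hand": 30}])

```text
clock: 44.7
eef_pos: [540.4, -134.5, 58.8]
tool_rot: [3.14, -0.002, 1.542]
force: [-1.7, 1.7, 4.1]
width: 38.6
```

Request:
play_rows(targets=[{"slide": [0,-1,3],"turn": [0,0,0],"hand": 30},{"slide": [0,0,0],"turn": [0,0,0],"hand": 30}])

```text
clock: 44.95
eef_pos: [539.1, -134.4, 55.2]
tool_rot: [-3.14, -0.002, 1.542]
force: [-4.5, 2.5, 3.6]
width: 38.3
```

Request:
play_rows(targets=[{"slide": [0,0,0],"turn": [0,0,0],"hand": 62},{"slide": [0,0,0],"turn": [0,0,0],"hand": 62},{"slide": [0,0,-50],"turn": [0,0,0],"hand": 62},{"slide": [0,-20,-60],"turn": [0,0,0],"hand": 62},{"slide": [-40,-40,-20],"turn": [0,0,0],"hand": 62}])

```text
clock: 45.58
eef_pos: [482.8, -171.9, 187.2]
tool_rot: [3.134, 0.0, 1.55]
force: [0.4, -1.0, -0.7]
width: 62.0
```

Request:
play_rows(targets=[{"slide": [-50,-20,-20],"turn": [0,0,0],"hand": 62},{"slide": [-50,0,-20],"turn": [0,0,0],"hand": 62},{"slide": [-40,0,0],"turn": [0,0,0],"hand": 62},{"slide": [0,0,0],"turn": [0,0,0],"hand": 62}])

```text
clock: 46.08
eef_pos: [454.4, -317.0, 225.2]
tool_rot: [3.139, 0.003, 1.537]
force: [-0.5, 0.4, 0.7]
width: 62.2
```

Run:
```python
from h import *
mv(420,-338,150,np.pi/2)
c=calibration('wrist');p,d=get_image('wrist');cv2.imwrite('pics/w32.png',p);np.save('w32.npy',d);np.save('w32c.npy',c,allow_pickle=True)
p,d=get_image('side');crop(p,200,150,360,300,5,'pics/s32.png')
p,d=get_image('top');cv2.imwrite('pics/t32.png',p)
```

```text
pos [ 454.4 -317.   225.2] rot [3.1388e+00 3.0000e-03 1.5366e+00] w 62.2 F [-0.5  0.4  0.7] t 46.08
slide [-21.9 -33.9  75.1]
turn [ 0.2  0.2 -2. ]
```

View pics/w32.png

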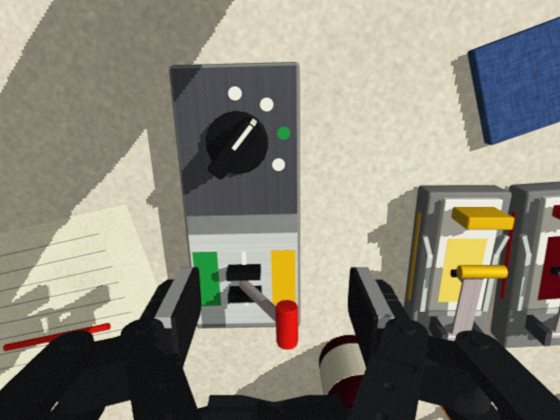

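View pics/s32.png

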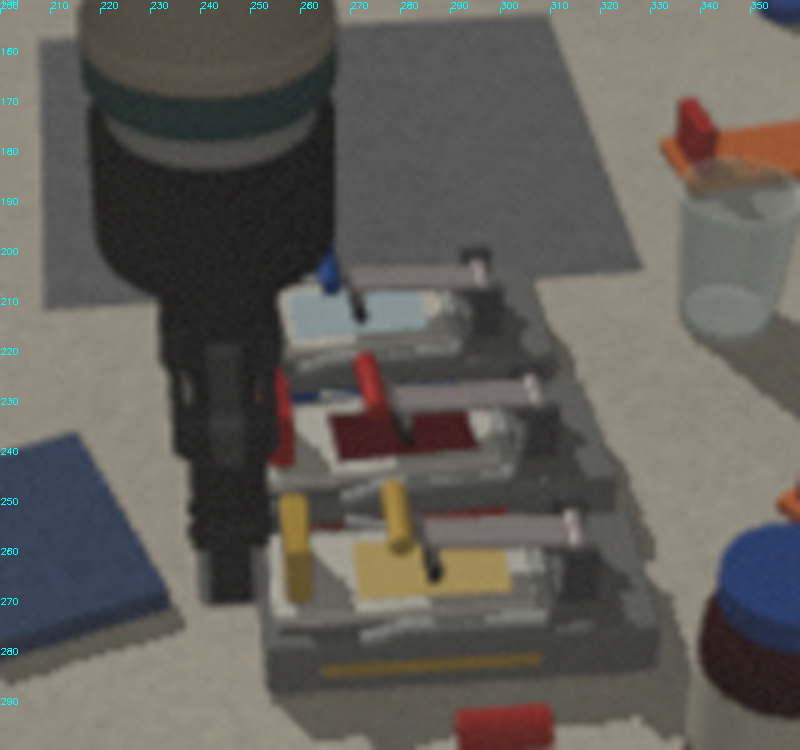

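All cells are clipped: the foot rests on each window and all three bars are down. The knob's white pointer runs from (232,149) to (255,122), towards the white dot at (267,104), which is 0.7. The green dot, at (284,133), is the next click clockwise. I'll measure the knob bar and the lever.

Run:
```python
from h import *
c=np.load('w32c.npy',allow_pickle=True).item();d=np.load('w32.npy');p=cv2.imread('pics/w32.png')
u,v,X=cloud(d,c)
s=(X[:,2]>78)&(X[:,2]<94)&(abs(X[:,0]-420)<45)&(abs(X[:,1]+338)<45)
Y=X[s];print(s.sum(),cv2.minAreaRect(Y[:,:2].astype(np.float32)),np.median(Y[:,2]),Y[:,2].max())
s=(X[:,2]>42)&(X[:,2]<60)&(abs(X[:,0]-420)<60)&(abs(X[:,1]+338)<60)
Y=X[s];print(s.sum(),cv2.minAreaRect(Y[:,:2].astype(np.float32)),np.median(Y[:,2]))
h=cv2.cvtColor(p,cv2.COLOR_BGR2HSV)[v,u].astype(int)
s=((h[:,0]<5)|(h[:,0]>174))&(h[:,1]>150)&(X[:,2]>90)&(X[:,2]<140)
Y=X[s];print('T',s.sum(),Y.min(0),Y.max(0),np.median(Y,0),cv2.minAreaRect(Y[:,:2].astype(np.float32)))
# control top corners
for q in [(171,66),(299,63),(190,327),(298,326)]: print(px2w('wrist',*q,40,c).round(1))
```

```text
1259 ((420.9000549316406, -348.1535339355469), (14.9379301071167, 50.481544494628906), 49.64081954956055) 86.04724028884752 89.15843623153157
3374 ((419.9370422363281, -347.20611572265625), (101.53339385986328, 119.7437973022461), 89.97161865234375) 49.35622842311348
T 1003 [ 537.89447428 -319.18102917   90.01491093] [ 666.95448715 -247.33717677  126.68292353] [ 551.85932524 -310.43094495  123.36286671] ((603.7618408203125, -287.7620849609375), (144.79446411132812, 27.655925750732422), 24.985837936401367)
[ 357.2 -399.6   40. ]
[ 358.4 -293.7   40. ]
[ 612.4 -410.8   40. ]
[ 614.7 -297.9   40. ]
```

Request:
play_rows(targets=[{"slide": [-10,-10,10],"turn": [0,0,10],"hand": 62},{"slide": [0,0,15],"turn": [0,0,10],"hand": 62},{"slide": [0,0,15],"turn": [0,0,10],"hand": 55},{"slide": [0,0,10],"turn": [0,0,9],"hand": 55},{"slide": [0,0,0],"turn": [0,0,0],"hand": 55}])

```text
clock: 46.85
eef_pos: [445.1, -320.3, 173.2]
tool_rot: [-3.139, -0.001, 0.865]
force: [0.7, 0.6, -0.0]
width: 55.0
```

Run:
```python
from h import *
mv(420,-348,120,.857)
```

```text
pos [ 445.1 -320.3  173.2] rot [-3.1392e+00 -1.2000e-03  8.6520e-01] w 55.0 F [ 0.7  0.6 -0. ] t 46.85
slide [-37.4  -1.   53.1]
turn [-0.1 -0.1  0.5]
```

Request:
play_rows(targets=[{"slide": [-20,-1,20],"turn": [0,0,0.5],"hand": 55},{"slide": [-17,0,30],"turn": [0,0,0],"hand": 55},{"slide": [0,0,0],"turn": [0,0,0],"hand": 55},{"slide": [0,0,0],"turn": [0,0,0],"hand": 55}])

```text
clock: 47.35
eef_pos: [421.1, -349.2, 125.1]
tool_rot: [3.14, -0.002, 0.855]
force: [0.8, 0.1, 0.9]
width: 55.0
```

Run:
```python
from h import *
p,d=get_image('wrist');c=calibration('wrist');cv2.imwrite('pics/w33.png',p)
u,v,X=cloud(d,c)
s=(X[:,2]>80)&(X[:,2]<92)&(abs(X[:,0]-420)<40)&(abs(X[:,1]+348)<40)
Y=X[s];print(s.sum(),cv2.minAreaRect(Y[:,:2].astype(np.float32)),np.median(Y[:,2]))
mv(420,-348,58,.857)
```

```text
2416 ((420.9649658203125, -348.3591613769531), (14.949118614196777, 50.33915710449219), 49.603721618652344) 86.21139844633385
pos [ 421.3 -349.2  125.2] rot [ 3.1398e+00 -2.3000e-03  8.5500e-01] w 54.8 F [ 0.3 -0.8 -0.3] t 47.4
slide [-0.1 -1.9 67.2]
turn [ 0.1 -0.1 -0.1]
```

View pics/w33.png

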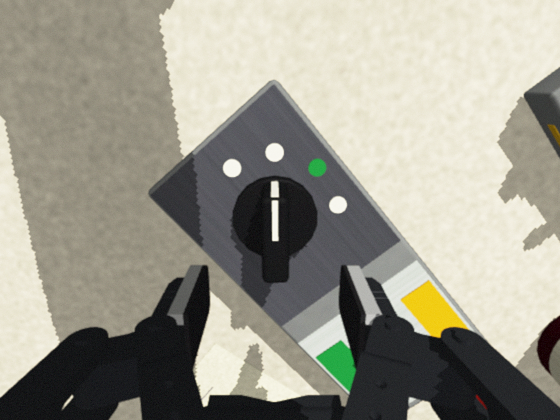

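The knob bar is centred between the fingers at (275,235), pointing at the white dot at (274,152). Green, at (318,167), is one click clockwise. Descending.

Request:
play_rows(targets=[{"slide": [0,-1,30],"turn": [0,0,0],"hand": 55},{"slide": [0,0,25],"turn": [0,0,0],"hand": 45},{"slide": [0,0,10],"turn": [0,0,0],"hand": 40},{"slide": [0,0,0],"turn": [0,0,0],"hand": 30},{"slide": [0,0,0],"turn": [0,0,0],"hand": 10}])

```text
clock: 48.02
eef_pos: [420.8, -348.3, 60.3]
tool_rot: [3.14, -0.004, 0.854]
force: [-1.3, 1.5, 16.2]
width: 13.9
```

Request:
play_rows(targets=[{"slide": [0,0,0],"turn": [0,0,0],"hand": 10},{"slide": [0,0,0],"turn": [0,0,0],"hand": 10},{"slide": [0,0,0],"turn": [0,0,0],"hand": 10}])

```text
clock: 48.4
eef_pos: [420.7, -348.4, 60.4]
tool_rot: [3.14, -0.004, 0.854]
force: [1.4, 3.7, 6.2]
width: 13.8
```

Request:
play_rows(targets=[{"slide": [0,0,0],"turn": [0,0,9],"hand": 10},{"slide": [0,0,0],"turn": [0,0,9],"hand": 10},{"slide": [0,0,0],"turn": [0,0,9],"hand": 10},{"slide": [0,0,0],"turn": [0,0,9],"hand": 10},{"slide": [0,0,0],"turn": [0,0,5],"hand": 10}])

```text
clock: 49.02
eef_pos: [421.4, -348.0, 60.4]
tool_rot: [-3.14, -0.005, 0.135]
force: [2.9, 2.9, 7.0]
width: 14.1
```

Request:
play_rows(targets=[{"slide": [0,0,0],"turn": [0,0,0],"hand": 10},{"slide": [0,0,0],"turn": [0,0,0],"hand": 10}])

```text
clock: 49.28
eef_pos: [421.3, -348.0, 60.4]
tool_rot: [-3.14, -0.005, 0.139]
force: [3.4, 3.0, 7.2]
width: 13.6
```

Request:
play_rows(targets=[{"slide": [0,0,0],"turn": [0,0,0],"hand": 45},{"slide": [0,0,0],"turn": [0,0,0],"hand": 45},{"slide": [0,0,-35],"turn": [0,0,0],"hand": 45},{"slide": [0,0,-50],"turn": [0,0,0],"hand": 45},{"slide": [0,0,-50],"turn": [0,0,0],"hand": 45}])

```text
clock: 49.9
eef_pos: [418.4, -349.3, 195.4]
tool_rot: [-3.141, 0.0, 0.136]
force: [0.1, 0.2, 0.3]
width: 44.8
```

Run:
```python
from h import *
mv(420,-348,200,np.pi/2)
p,d=get_image('wrist');c=calibration('wrist');cv2.imwrite('pics/w34.png',p)
u,v,X=cloud(d,c)
s=(X[:,2]>80)&(X[:,2]<92)&(abs(X[:,0]-420)<40)&(abs(X[:,1]+348)<40)
Y=X[s];print(s.sum(),cv2.minAreaRect(Y[:,:2].astype(np.float32)),np.median(Y[:,2]))
```

```text
pos [ 418.4 -349.3  195.4] rot [-3.141e+00  1.000e-04  1.359e-01] w 44.8 F [0.1 0.2 0.3] t 49.9
slide [ 1.8 -1.  -4.6]
turn [ -0.   -0.  -82.2]
696 ((423.62908935546875, -352.6911926269531), (14.771026611328125, 50.63429641723633), 8.889485359191895) 91.32663024160416
```

View pics/w34.png

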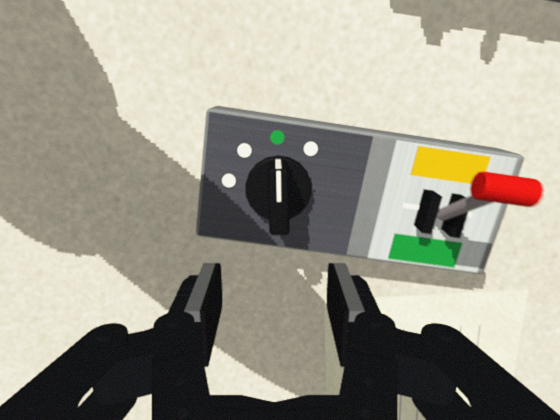

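The knob points at green (277,137), and it turned 0.711 rad. Before touching the switch, I'll check all the stands.

Run:
```python
from h import *
mv(555.5,-313,175,-.028)
p,d=get_image('top');crop(p,225,150,350,250,6,'pics/t35.png')
p,d=get_image('side');crop(p,215,180,345,300,6,'pics/s35.png')
```

```text
pos [ 419.8 -352.6  201.4] rot [ 3.1347 -0.0059  0.1351] w 44.7 F [-0.1 -2.8  4.1] t 49.95
slide [139.6 -21.2  27.1]
turn [ 0.4 -0.4  9.3]
```

View pics/t35.png

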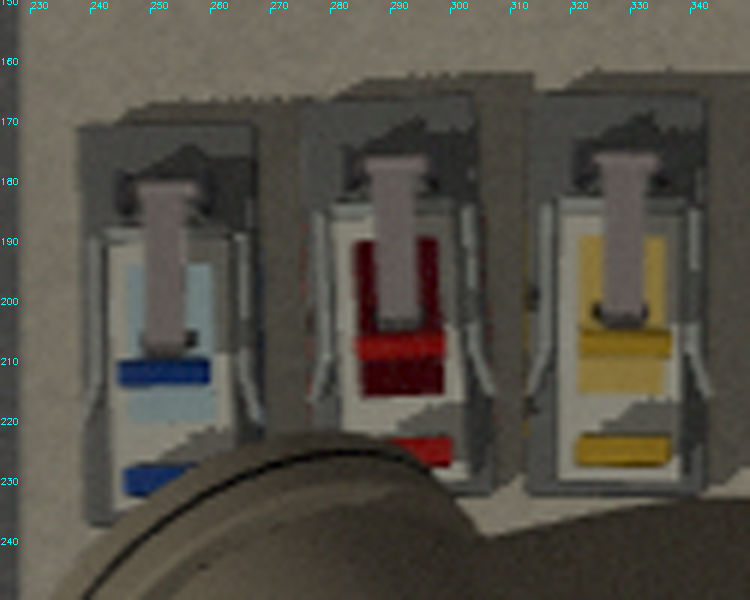

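View pics/s35.png

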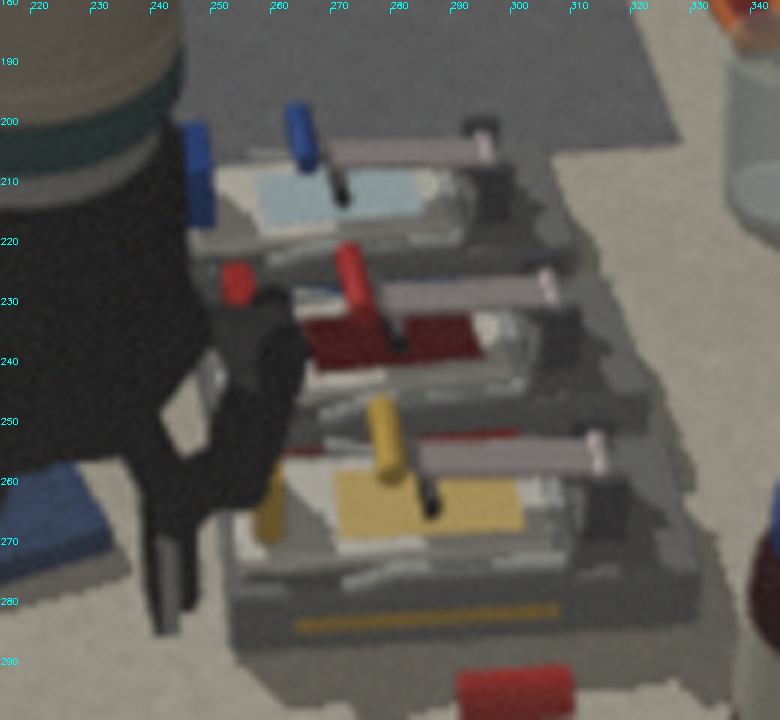

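Request:
play_rows(targets=[{"slide": [0,0,0],"turn": [0,0,9.3],"hand": 62},{"slide": [45,-14,0],"turn": [0,0,0],"hand": 62},{"slide": [45,-15,5],"turn": [0,0,0],"hand": 62},{"slide": [44,-14,10],"turn": [0,0,0],"hand": 62},{"slide": [0,0,0],"turn": [0,0,0],"hand": 62}])

```text
clock: 50.68
eef_pos: [556.9, -306.0, 175.7]
tool_rot: [-3.138, 0.001, -0.019]
force: [-1.0, 0.0, 0.7]
width: 61.9
```

Request:
play_rows(targets=[{"slide": [0,0,0],"turn": [0,0,0],"hand": 62}])

```text
clock: 50.8
eef_pos: [552.7, -309.6, 178.0]
tool_rot: [-3.14, 0.002, -0.026]
force: [-0.5, -1.0, 0.6]
width: 61.9
```

```bash
cat >> h.py <<'E'
def T(p,d,c):
    u,v,X=cloud(d,c); h=cv2.cvtColor(p,cv2.COLOR_BGR2HSV)[v,u].astype(int)
    s=((h[:,0]<5)|(h[:,0]>174))&(h[:,1]>150)&(X[:,2]>95)&(X[:,2]<145)&(abs(X[:,0]-555)<40)&(abs(X[:,1]+350)<75)
    Y=X[s];print('T',s.sum(),'min',Y.min(0).round(1),'max',Y.max(0).round(1),'ctr',((Y.min(0)+Y.max(0))/2).round(1))
E
python3 - <<'E'
from h import *
mv(555.5,-313,97,-.028)
p,d=get_image('wrist');c=calibration('wrist');cv2.imwrite('pics/w36.png',p);T(p,d,c)
E
```

```text
pos [ 552.7 -309.6  178. ] rot [-3.1404e+00  1.7000e-03 -2.6500e-02] w 61.9 F [-0.5 -1.   0.6] t 50.8
slide [ 3.   3.4 81. ]
turn [-0.1  0.1  0.1]
T 1778 min [ 538.9 -320.   113.1] max [ 574.  -302.6  127.6] ctr [ 556.4 -311.3  120.3]
```

View pics/w36.png

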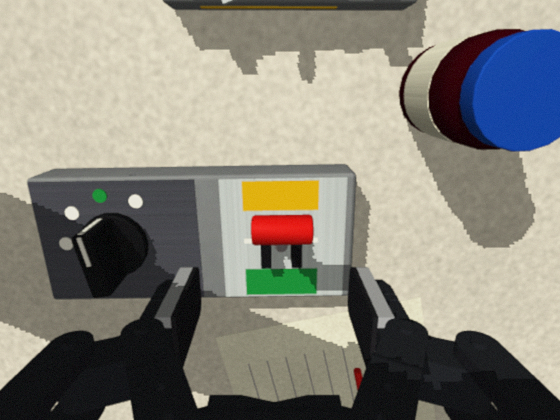

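Request:
play_rows(targets=[{"slide": [3.4,2.4,30],"turn": [0,0,0],"hand": 62},{"slide": [0,0,30],"turn": [0,0,0],"hand": 62},{"slide": [0,0,0],"turn": [0,0,0],"hand": 62},{"slide": [0,0,0],"turn": [0,0,0],"hand": 62}])

```text
clock: 51.35
eef_pos: [557.2, -313.0, 120.6]
tool_rot: [3.141, -0.002, -0.027]
force: [0.2, 0.0, 0.6]
width: 61.8
```

Run:
```python
from h import *
mv(556,-312,97,-.028)
p,d=get_image('wrist');c=calibration('wrist');cv2.imwrite('pics/w37.png',p);T(p,d,c)
```

```text
pos [ 557.2 -313.   120.6] rot [ 3.1414e+00 -1.9000e-03 -2.6900e-02] w 61.8 F [0.2 0.  0.6] t 51.35
slide [-1.2 -1.  23.6]
turn [ 0.  -0.1  0.1]
T 3302 min [ 539.2 -319.4  111.6] max [ 574.6 -301.7  127.1] ctr [ 556.9 -310.5  119.3]
```

View pics/w37.png

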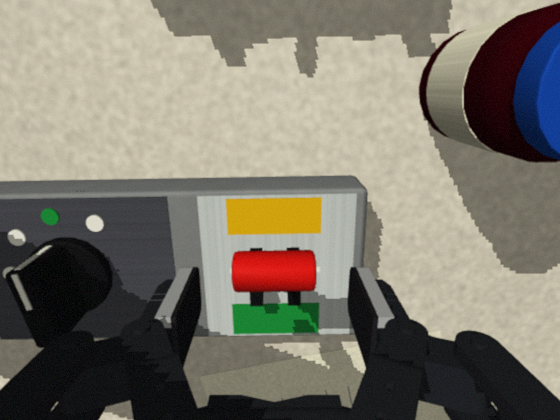

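Request:
play_rows(targets=[{"slide": [0,-2,23],"turn": [0,0,0],"hand": 62},{"slide": [0,0,0],"turn": [0,0,0],"hand": 62},{"slide": [0,0,0],"turn": [0,0,0],"hand": 62}])

```text
clock: 51.78
eef_pos: [557.6, -309.8, 96.3]
tool_rot: [-3.141, -0.001, -0.025]
force: [0.1, 0.7, -0.4]
width: 61.7
```

Request:
play_rows(targets=[{"slide": [0,0,0],"turn": [0,0,0],"hand": 28},{"slide": [0,0,0],"turn": [0,0,0],"hand": 28},{"slide": [0,0,0],"turn": [0,0,0],"hand": 28},{"slide": [0,0,0],"turn": [0,0,0],"hand": 28}])

```text
clock: 52.28
eef_pos: [557.3, -310.0, 97.1]
tool_rot: [-3.141, -0.001, -0.025]
force: [-2.7, 0.9, 5.6]
width: 34.8
```

Gripped. To centre.

Request:
play_rows(targets=[{"slide": [0,9.6,-5],"turn": [0,0,0],"hand": 28},{"slide": [0,9.6,-3.3],"turn": [0,0,0],"hand": 28},{"slide": [0,10,-2],"turn": [0,0,0],"hand": 28},{"slide": [0,10,-0.8],"turn": [0,0,0],"hand": 28},{"slide": [0,0,0],"turn": [0,0,0],"hand": 28}])

```text
clock: 52.9
eef_pos: [556.7, -347.1, 107.0]
tool_rot: [-3.136, -0.001, -0.025]
force: [-1.1, 4.8, 4.0]
width: 35.1
```

Request:
play_rows(targets=[{"slide": [0,0,0],"turn": [0,0,0],"hand": 62},{"slide": [0,0,0],"turn": [0,0,0],"hand": 62},{"slide": [0,0,0],"turn": [0,0,0],"hand": 62}])

```text
clock: 53.28
eef_pos: [556.7, -349.5, 107.5]
tool_rot: [3.141, -0.001, -0.026]
force: [-0.4, 0.6, 0.3]
width: 62.0
```

Run:
```python
from h import *
mv(557,-351,108,-.028)
p,d=get_image('side');crop(p,180,270,350,400,4,'pics/s38.png')
p,d=get_image('wrist');c=calibration('wrist');cv2.imwrite('pics/w38.png',p);T(p,d,c)
```

```text
pos [ 556.7 -349.5  107.5] rot [ 3.1415e+00 -1.3000e-03 -2.5500e-02] w 62.0 F [-0.4  0.6  0.3] t 53.27
slide [ 0.3  1.5 -0.5]
turn [ 0.  -0.1  0.1]
T 4479 min [ 525.2 -357.6  121.9] max [ 573.9 -341.6  137.8] ctr [ 549.5 -349.6  129.8]
```

View pics/s38.png

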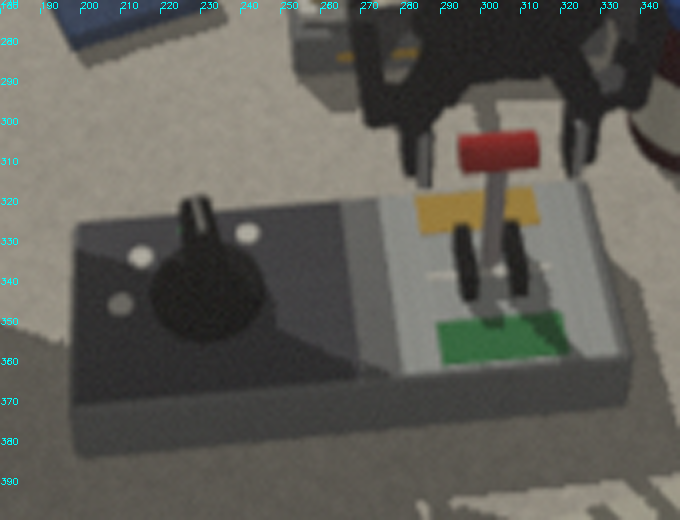

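View pics/w38.png

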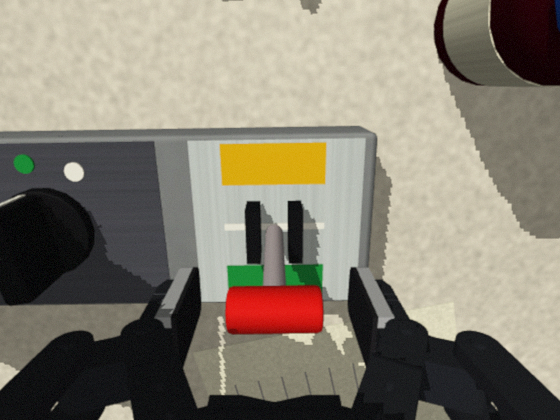

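The lever is upright, and its handle at y = -350 sits over the hinge. Pausing for more than 2 s.

Request:
play_rows(targets=[{"slide": [0,0,0],"turn": [0,0,0],"hand": 62},{"slide": [0,0,0],"turn": [0,0,0],"hand": 62},{"slide": [0,0,0],"turn": [0,0,0],"hand": 62},{"slide": [0,0,0],"turn": [0,0,0],"hand": 62},{"slide": [0,0,0],"turn": [0,0,0],"hand": 62}])

```text
clock: 54.0
eef_pos: [556.6, -348.9, 107.4]
tool_rot: [-3.14, -0.001, -0.025]
force: [-0.3, 0.6, -0.4]
width: 61.9
```

Request:
play_rows(targets=[{"slide": [0,0,0],"turn": [0,0,0],"hand": 62},{"slide": [0,0,0],"turn": [0,0,0],"hand": 62},{"slide": [0,0,0],"turn": [0,0,0],"hand": 62},{"slide": [0,0,0],"turn": [0,0,0],"hand": 62},{"slide": [0,0,0],"turn": [0,0,0],"hand": 62}])

```text
clock: 54.62
eef_pos: [556.7, -349.0, 107.4]
tool_rot: [-3.141, -0.001, -0.025]
force: [0.6, 0.1, -0.8]
width: 61.9
```

Request:
play_rows(targets=[{"slide": [0,0,0],"turn": [0,0,0],"hand": 62},{"slide": [0,0,0],"turn": [0,0,0],"hand": 62},{"slide": [0,0,0],"turn": [0,0,0],"hand": 62},{"slide": [0,0,0],"turn": [0,0,0],"hand": 62},{"slide": [0,0,0],"turn": [0,0,0],"hand": 62}])

```text
clock: 55.25
eef_pos: [556.6, -348.9, 107.4]
tool_rot: [-3.141, -0.001, -0.025]
force: [0.4, -0.3, 0.5]
width: 61.9
```

Request:
play_rows(targets=[{"slide": [0,0,0],"turn": [0,0,0],"hand": 62},{"slide": [0,0,0],"turn": [0,0,0],"hand": 62},{"slide": [0,0,0],"turn": [0,0,0],"hand": 62},{"slide": [0,0,0],"turn": [0,0,0],"hand": 62},{"slide": [0,0,0],"turn": [0,0,0],"hand": 62}])

```text
clock: 55.88
eef_pos: [556.7, -349.0, 107.4]
tool_rot: [-3.141, -0.001, -0.025]
force: [-0.2, 0.8, 0.6]
width: 62.2
```

Request:
play_rows(targets=[{"slide": [0,0,0],"turn": [0,0,0],"hand": 28},{"slide": [0,0,0],"turn": [0,0,0],"hand": 28},{"slide": [0,0,0],"turn": [0,0,0],"hand": 28},{"slide": [0,0,0],"turn": [0,0,0],"hand": 28}])

```text
clock: 56.38
eef_pos: [556.8, -349.0, 107.6]
tool_rot: [-3.141, -0.001, -0.025]
force: [0.3, -0.3, 3.6]
width: 35.1
```

Request:
play_rows(targets=[{"slide": [0,10,0.8],"turn": [0,0,0],"hand": 28},{"slide": [0,10,2],"turn": [0,0,0],"hand": 28},{"slide": [0,9.6,3.3],"turn": [0,0,0],"hand": 28},{"slide": [0,9.6,5],"turn": [0,0,0],"hand": 28},{"slide": [0,0,0],"turn": [0,0,0],"hand": 28}])

```text
clock: 57.0
eef_pos: [556.3, -387.9, 96.6]
tool_rot: [-3.139, -0.002, -0.025]
force: [-0.0, 2.2, 4.8]
width: 34.6
```

Request:
play_rows(targets=[{"slide": [0,0,0],"turn": [0,0,0],"hand": 62},{"slide": [0,0,0],"turn": [0,0,0],"hand": 62},{"slide": [0,0,-40],"turn": [0,0,0],"hand": 62},{"slide": [0,0,-60],"turn": [0,0,0],"hand": 62},{"slide": [0,0,-60],"turn": [0,0,0],"hand": 62}])

```text
clock: 57.62
eef_pos: [555.1, -388.2, 257.4]
tool_rot: [-3.141, 0.0, -0.026]
force: [0.7, 0.1, -0.6]
width: 62.1
```

Request:
play_rows(targets=[{"slide": [0,0,0],"turn": [0,0,0],"hand": 62},{"slide": [0,0,0],"turn": [0,0,0],"hand": 62},{"slide": [0,0,0],"turn": [0,0,0],"hand": 62}])

```text
clock: 58.0
eef_pos: [555.1, -387.4, 254.3]
tool_rot: [-3.138, 0.001, -0.025]
force: [1.2, -0.2, -0.7]
width: 62.1
```

Run:
```python
from h import *
mv(557,-351,108,-.028)
p,d=get_image('side');cv2.imwrite('pics/s39.png',p);crop(p,180,270,350,400,4,'pics/s39c.png')
p,d=get_image('wrist');cv2.imwrite('pics/w39.png',p)
p,d=get_image('top');cv2.imwrite('pics/t39.png',p)
```

```text
pos [ 555.1 -387.4  254.3] rot [-3.1385e+00  1.2000e-03 -2.5400e-02] w 62.1 F [ 1.2 -0.2 -0.7] t 58.0
slide [  1.1 -36.  146.4]
turn [-0.2  0.1  0.1]
```

View pics/s39c.png

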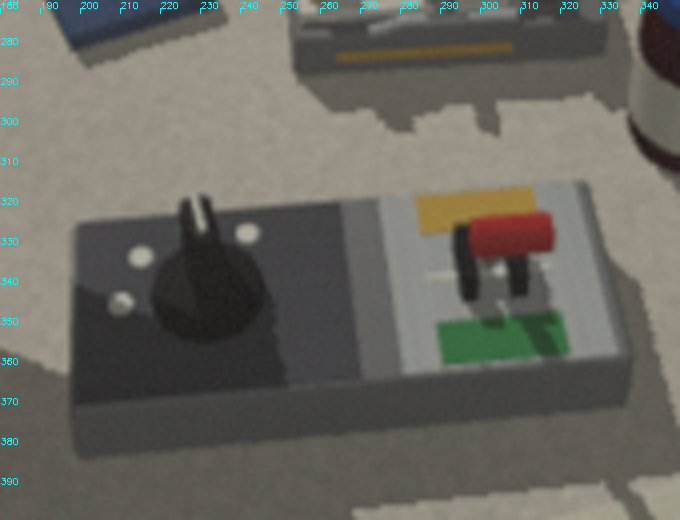

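View pics/s39.png

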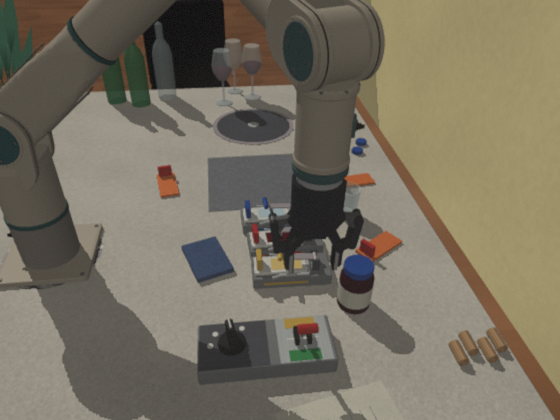

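View pics/t39.png

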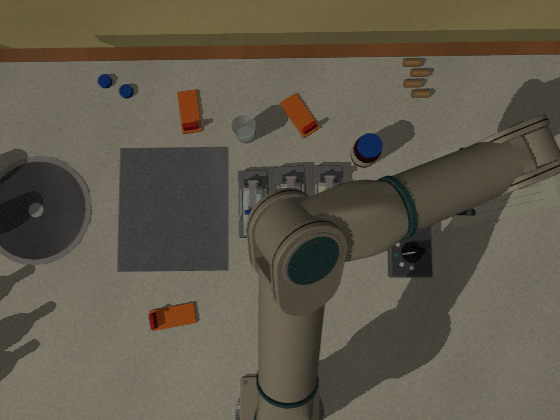

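View pics/w39.png

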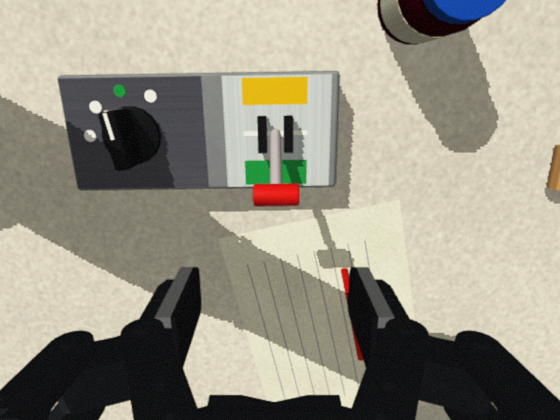

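The switch is at mains and the knob at green. One unobstructed last look at the stands.

Request:
play_rows(targets=[{"slide": [-40,0,-50],"turn": [0,0,0],"hand": 62},{"slide": [-50,0,-50],"turn": [0,0,0],"hand": 62},{"slide": [-50,0,-40],"turn": [0,0,0],"hand": 62},{"slide": [-30,0,0],"turn": [0,0,0],"hand": 62},{"slide": [0,0,0],"turn": [0,0,0],"hand": 62}])

```text
clock: 58.78
eef_pos: [391.0, -384.7, 388.9]
tool_rot: [-3.14, -0.002, -0.029]
force: [0.6, -0.4, -0.1]
width: 62.1
```

Run:
```python
from h import *
mv(557,-351,108,-.028)
p,d=get_image('side');crop(p,200,180,370,300,4,'pics/s40c.png')
p,d=get_image('top');crop(p,230,150,440,290,3,'pics/t40.png')
```

```text
pos [ 391.  -384.7  388.9] rot [-3.14e+00 -2.50e-03 -2.95e-02] w 62.1 F [ 0.6 -0.4 -0.1] t 58.77
slide [164.2 -38.1 281.3]
turn [-0.1 -0.1 -0.1]
```

View pics/s40c.png

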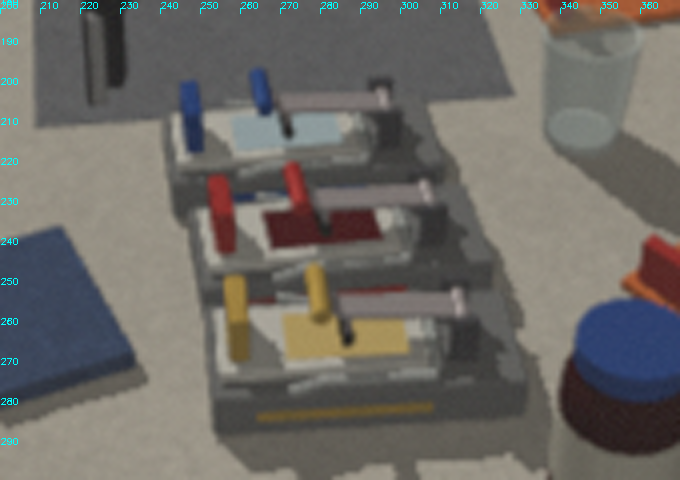

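View pics/t40.png

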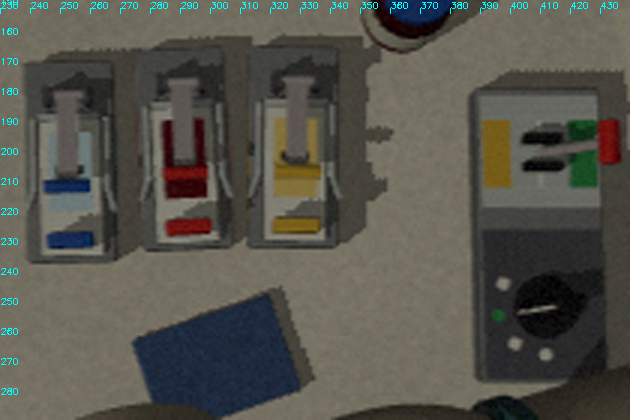

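The top and side views show every cell home under its clip, the knob pointing at the green dot (394,255) and the lever on the green patch (430,197). Handing in.

```bash
python3 -c "
from cell import *
print(finish_job())"
```

```text
the job is handed in; nothing more can be done
None
```

I loaded the blue, red and yellow cells into their own stands, set the knob to green and moved the switch to mains. I handed the job in at about 59 s.

- **Cells:** I slid each one in until the back stop pushed back with 8–9 N, then lowered its clip onto it.
- **Knob:** I turned it one click, from 0.7 to the green dot (measured turn 0.71 rad).
- **Switch:** Only after both were done did I move it from battery to centre off. It paused there over 3 s, then went on to mains.

The last side and top pictures show each cell straight and home with its clip down, the knob pointer on green and the lever on the green patch. The jar, tumbler, notebook and orange look-alikes look unmoved, and the robot was touching nothing. No check failed. The wrist and top cameras disagreed by about 3 mm, so I centred each grasp using the wrist pictures.

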